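# Unstack the sample parts into their inspection nests

### The job

The four sample parts for the profile projectors have arrived stacked on the dark transfer plate. Take them off one at a time from the top and set each down gently, without dropping it, upright as it stands now, flat inside the rim of the grey nest made for it: square block in the square nest, big ring in the big round nest, hexagon in the hexagonal nest, small stepped plug in the small round nest. Leave the mouse and the loupe where they are.

Things in the scene. Friction and masses are not known exactly. Their poses are not given: they have to be found in the camera images.
- plug: Stepped steel plug, top of the stack: foot flange 30 mm across and 5 mm high, above it a plain cylinder 22 mm across up to 28 mm total height. About 0.1 kg. Origin: centre of its underside; z is its axis, up. Each part of the stack lies loosely on the one below, up to 3 mm off-centre and at its own yaw.
- hexagon: Brass hexagonal blank, second from the top: 36 mm across flats (41.6 mm across corners), 18 mm high. About 0.17 kg. Origin: centre of its underside; z up; the x axis is square to one pair of flats (the others at 60 degree steps).
- ring: Plain steel ring, third from the top: 50 mm across, bore 18 mm, 20 mm high. About 0.26 kg. Origin: centre of its underside, on its axis; z up.
- block: Aluminium square block with a dark hole at each corner of its top face, bottom of the stack: 60 x 60 mm, 20 mm high, edges along its x and y axes. About 0.19 kg. It lies on a fixed dark steel transfer plate, 90 x 90 mm and 8 mm thick, up to 6 mm off its centre. Origin: centre of its underside; z up.
- nest_plug: Small round nest, 56 mm across outside, 46 mm inside the rim. Fixed grey plastic tray with a dark floor, 9 mm high: floor 4 mm thick (its top 4 mm above the origin) and a 5 mm wide rim that rises 5 mm above the floor. Origin: centre of its underside, on the table; z up.
- nest_hexagon: Hexagonal nest, 62 mm across flats outside, 52 mm inside the rim. Fixed grey plastic tray with a dark floor, 9 mm high: floor 4 mm thick (its top 4 mm above the origin) and a 5 mm wide rim that rises 5 mm above the floor. Origin: centre of its underside, on the table; z up. Its x axis is square to one pair of flats.
- nest_ring: Large round nest, 76 mm across outside, 66 mm inside the rim. Fixed grey plastic tray with a dark floor, 9 mm high: floor 4 mm thick (its top 4 mm above the origin) and a 5 mm wide rim that rises 5 mm above the floor. Origin: centre of its underside, on the table; z up.
- nest_block: Square nest, 86 x 86 mm outside, 76 x 76 mm inside the rim, sides along its x and y axes. Fixed grey plastic tray with a dark floor, 9 mm high: floor 4 mm thick (its top 4 mm above the origin) and a 5 mm wide rim that rises 5 mm above the floor. Origin: centre of its underside, on the table; z up. The block lies flat in it only if turned roughly square to it.
- mouse: Black computer mouse, about 105 x 56 mm, 30 mm high, loose on the table: a bystander. Origin: centre of its underside; x along its length.
- loupe: Black loupe, an upright cylinder 34 mm across and 30 mm high with a glass top, loose on the table: a bystander. Origin: centre of its underside.

How it is judged:
By the outcome, as a careful person would: the job done as asked, in the order asked, and still so for the second after the job is handed in, with the robot touching nothing.
It also fails if it takes over 120 s, if anything falls off the work surface, if the arm or the gripper's body presses on something with over 40 N, if the wrist force passes 120 N, or if a joint passes its speed limit or range.

### The arm

A 6-joint arm with a two-finger parallel gripper is mounted at the origin on the work surface. World frame = base frame: x ahead of the robot, y to its left, z up, the work surface at z = 0. Lengths are in m, angles in rad, forces in N, time in s.
With the tool pointing down it reaches from about 0.35 to 0.875 m from the base axis. Payload 15.5 kg.
Tool frame: the origin (TCP) lies at the very end of the fingers, on their centre line; the grasp point (between the pads) lies 19 mm behind it (ctrl.grip_point_offset is the distance from the TCP to the grasp point, in m); z points along the fingers, y is the line along which they close (so a half turn about z gives the same grasp; the last joint's range is limited). The gripper opens to 85 mm and grips with 20 to 120 N. Pads are 22 mm wide; open, the fingers measure 114 mm over their backs; the gripper's body (76 mm by 85 mm) begins 54 mm behind the grasp point. The pads swing forward as they close: fully open they stand 13 mm farther back than shut.
Start: joints at [1.119, 0.494, 1.345, -0, 1.302, -0.096], TCP at [0.218, 0.586, 0.209] pointing down, gripper open.
Joint ranges: [-2.91, 2.91], [-0.82, 2.16], [0.22, 2.67], [-1.22, 4.37], [0.12, 2.79], [-3.08, 3.08]. Speed limits (rad/s): [1.89, 1.89, 2.57, 3.01, 3.01, 3.01].

### API

Orientations are given as [roll, pitch, yaw] about the fixed x, y, z axes, in that order (R = Rz(yaw) Ry(pitch) Rx(roll)).
In Python, from rig import ctrl gives the robot as it stands.
- The arm moves only by the tool arm_command, never from a script. Its argument "increments" is a list of rows, each an object with "claw": the opening, from -1 (shut) to 1 (fully open); "delta_pos": the shift along the tool's x, y, z in units of 8 cm (1.0 is 8 cm), a list of three; "rot": the turn, a rotation vector about the tool's x, y, z in units of pi/2 rad (1.0 is pi/2 rad), a list of three. In form: [{"claw": claw, "delta_pos": [tx, ty, tz], "rot": [ax, ay, az]}, ...]. A call has 1 to 20 rows; each row is the pose to reach, as a shift and turn from the pose commanded when the call began, along the tool's axes at that moment; what a row does not reach only later rows make up. A row lasts 1/12 s, in which the tool goes at most 41.7 mm and 7.16 degrees, less where a joint would pass 70% of its speed; a pose out of reach is approached as far as the arm can. A call with a number of a shift or a turn outside -1 to 1 is refused whole. A call with a gripper value outside its range is refused whole. The fingers move at their own pace and stop on an object; "force" is the grip in N (left out, the last holds). Time passes only in rows, so rows that repeat a pose let the fingers close. It gives the time, the measured TCP pose, the force, the opening and the grip force at its end, in the units of the state.
- ctrl.get_obs(): the state, without advancing time (a new reading comes with each control period).
- ctrl.grab_frame(name): name is "scene" or "side" or "wrist"; returns (picture, depth): 400x640x3 uint8, red, green, blue; 400x640 float32, m along the optical axis (not along the pixel's ray), 0 where there is no reading.
- ctrl.calibration(name): a dict with "intrinsics" (3x3 intrinsics, pixels), "R" (3x3) and "t" (3): a world point X has camera coordinates R X + t; the wrist camera has in their place "mount" (4x4, takes a point from camera to tool coordinates, whose origin is the TCP and whose axes are the flange's). Camera axes: x right, y down, z forward; pixel columns grow to the right and rows downward; lengths in m; the calibration is good to about 2 mm. A picture is of the moment at which its call begins: read the wrist's pose just before it. calibration takes no time and is no camera call.
- ctrl.close_job(): hands the job in; it is judged then, once.
The state is a dict: "time": time; "joint_positions": joint angles; "qvel": joint speeds; "joint_torque": joint torques, N m; "tool_pos": TCP position; "tool_rot": TCP orientation; "contact_force": force on the tool from outside, world axes, zero at the start; "torque": the same for the moment, N m; "width": opening from 0.0 (shut) to 1.0 (fully open); "grip_force": force on a finger pad.
Only numpy, scipy, OpenCV 4.12 (cv2) and the standard library are available. Lean on these libraries where they do the work, as an engineer would, in place of code of your own. Each camera call takes 0.05 s, during which the arm holds its last target. There are 200 camera calls.

## Working session

There is one attempt and no reset: what is moved stays moved. The work goes in short steps, Python scripts to look and compute and a tool call to move; the robot and the scene stay as the last step left them, time stands still between calls to the robot, and variables do not carry over. Pictures are saved under pics/ and viewed, at most 16 in all, crops included, and the job is handed in when it is done.

Besides the shell and the picture viewer there is one more tool, called after "Request:" as name(argument=value, ...) on one line, values as JSON. arm_command: Moves the arm, as the interface text tells. Its arguments: {"type":"object","properties":{"increments":{"type":"array"},"force":{"type":"number"}},"required":["increments"]}

```bash
ls; mkdir -p pics
python3 - <<'E'
from rig import ctrl
import cv2, numpy as np
o=ctrl.get_obs(); print({k:np.round(v,4).tolist() for k,v in o.items()}, ctrl.grip_point_offset)
for n in ("scene","side","wrist"):
    im,d=ctrl.grab_frame(n); np.savez(f'{n}0.npz',im=im,d=d); cv2.imwrite(f'pics/{n}0.png',im[:,:,::-1])
    print(n,{k:np.round(v,4).tolist() for k,v in ctrl.calibration(n).items()})
E
```

```text
pics
{'time': 0.0, 'joint_positions': [1.1195, 0.4942, 1.3461, -0.0, 1.3025, -0.0955], 'qvel': [0.0004, -0.0002, -0.001, 0.0003, -0.0007, 0.0002], 'joint_torque': [-0.0006, -88.2186, -38.386, -0.0001, 0.0104, 0.0001], 'tool_pos': [0.2176, 0.5855, 0.2085], 'tool_rot': [-3.1404, -0.0001, 2.7858], 'contact_force': [0.5106, 0.0684, -0.0229], 'torque': [0.015, 0.0049, 0.0354], 'grip_force': 0.0, 'width': 0.9953} 0.0187
scene {'intrinsics': [[446.2352, 0.0, 322.5003], [0.0, 446.2352, 199.5868], [0.0, 0.0, 1.0]], 'R': [[0.7451, 0.6667, -0.0191], [0.4908, -0.5675, -0.6611], [-0.4516, 0.4832, -0.75]], 't': [-0.4264, -0.2156, 1.2732]}
side {'intrinsics': [[383.0148, 0.0, 324.3961], [0.0, 383.0148, 201.5937], [0.0, 0.0, 1.0]], 'R': [[0.874, -0.4859, 0.0077], [-0.3007, -0.5531, -0.7769], [0.3818, 0.6767, -0.6295]], 't': [-0.4866, 0.2255, 0.6602]}
wrist {'intrinsics': [[335.3394, 0.0, 321.7369], [0.0, 335.3394, 198.1573], [0.0, 0.0, 1.0]], 'mount': [[-0.0002, -0.9532, -0.3023, 0.0778], [1.0, -0.0003, 0.0003, -0.0005], [-0.0004, -0.3023, 0.9532, -0.1649], [0.0, 0.0, 0.0, 1.0]]}
```

View pics/scene0.png

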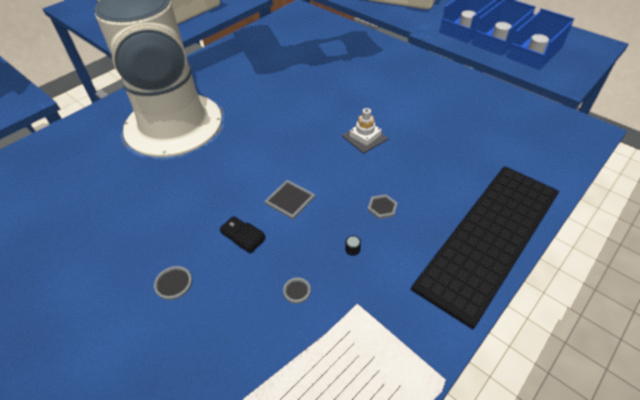

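View pics/side0.png

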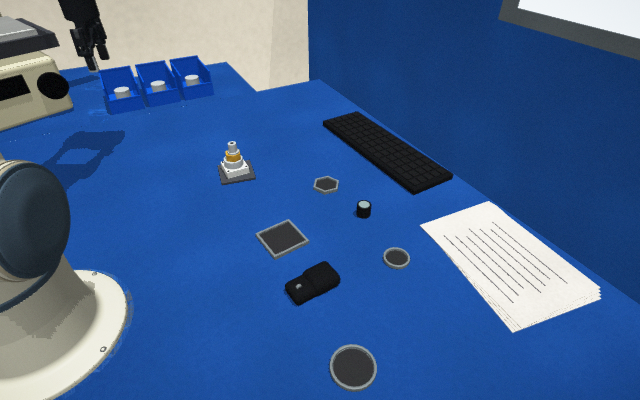

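The scene view shows the stack at (366,130), square nest (290,198), hex nest (383,205), big round nest (173,282), small round nest (297,290), mouse (243,234) and loupe (353,244). The side view shows the same items, with the stack at (236,162).

```bash
cat > h.py <<'E'
import numpy as np, cv2
from scipy.spatial.transform import Rotation as Ro
from rig import ctrl
def tool():
    o=ctrl.get_obs(); return Ro.from_euler('xyz',o['tool_rot']).as_matrix(), np.array(o['tool_pos'])
def cam(n,T=None):
    c=ctrl.calibration(n); K=np.array(c['intrinsics'])
    if n=='wrist':
        M=np.array(c['mount']); R,p=T or tool()
        return K, R@M[:3,:3], R@M[:3,3]+p
    R=np.array(c['R']); return K, R.T, -R.T@np.array(c['t'])
def cast(px,z,C):
    K,R,p=C; px=np.atleast_2d(px).astype(float)
    d=np.c_[px,np.ones(len(px))]@np.linalg.inv(K).T@R.T
    return p+d*((z-p[2])/d[:,2])[:,None]
def proj(X,C):
    K,R,p=C; q=(np.atleast_2d(X)-p)@R@K.T; return q[:,:2]/q[:,2:]
def blobs(im,amin=60):
    hsv=cv2.cvtColor(im,cv2.COLOR_RGB2HSV)
    m=~((hsv[...,0]>100)&(hsv[...,0]<125)&(hsv[...,1]>110)); m=m.astype(np.uint8)*255
    cs,_=cv2.findContours(m,cv2.RETR_EXTERNAL,cv2.CHAIN_APPROX_NONE)
    return [c[:,0] for c in cs if cv2.contourArea(c)>amin]
def move_to(p,yaw):
    """tool-frame shift (units of 8 cm) and turn (units of pi/2) from now to a downward pose"""
    R,t=tool(); Rt=Ro.from_euler('xyz',[np.pi,0,yaw]).as_matrix()
    return np.round(R.T@(np.array(p)-t)/.08,3), np.round(Ro.from_matrix(R.T@Rt).as_rotvec()/(np.pi/2),4)
E
python3 - <<'E'
from h import *
for n in('scene','side'):
    im=np.load(n+'0.npz')['im'];C=cam(n)
    for c in blobs(im):
        if cv2.contourArea(c)>5000: continue
        u=c.mean(0); P=cast(c,.007,C)
        r=cv2.minAreaRect((P[:,:2]*1000).astype(np.float32))
        if abs(P[:,0].mean()-.5)<.6 and abs(P[:,1].mean())<.7:
            m=cv2.moments((P[:,:2]).astype(np.float32).reshape(-1,1,2))
            print(n,u.round(),'cen',np.round([m['m10']/m['m00'],m['m01']/m['m00']],4),'rect',np.round(r[0]),np.round(r[1]),round(r[2],1))
E
```

```text
scene [296. 290.] cen [ 0.6405 -0.1551] rect [ 641. -155.] [55. 60.] 42.9
scene [173. 282.] cen [ 0.4354 -0.3109] rect [ 436. -311.] [79. 78.] 41.2
scene [353. 245.] cen [0.655  0.0063] rect [657.   6.] [31. 48.] 39.8
scene [242. 233.] cen [ 0.4497 -0.1327] rect [ 448. -132.] [101.  57.] 4.9
scene [382. 206.] cen [0.6369 0.1376] rect [637. 137.] [65. 78.] 24.0
scene [290. 199.] cen [0.4557 0.0119] rect [456.  12.] [93. 94.] 6.6
scene [366. 131.] cen [0.4401 0.3233] rect [432. 334.] [142. 145.] 79.3
side [353. 367.] cen [ 0.4347 -0.3125] rect [ 435. -313.] [78. 74.] 60.3
side [312. 283.] cen [ 0.4578 -0.132 ] rect [ 456. -132.] [104.  65.] 4.9
side [396. 258.] cen [ 0.6386 -0.1578] rect [ 639. -158.] [59. 55.] 61.3
side [281. 239.] cen [0.4549 0.008 ] rect [455.   9.] [89. 92.] 6.9
side [363. 209.] cen [0.6657 0.0059] rect [667.   6.] [64. 31.] 57.1
side [326. 184.] cen [0.6349 0.1333] rect [634. 132.] [79. 63.] 53.7
side [235. 165.] cen [0.458  0.3319] rect [462. 358.] [216.  88.] 79.6
side [387. 152.] cen [0.8707 0.2205] rect [871. 222.] [151. 451.] 3.0
```

Request:
arm_command(increments=[{"claw": 1,"delta_pos": [-0.32,-0.18,0],"rot": [0,0,0]},{"claw": 1,"delta_pos": [-0.64,-0.36,0],"rot": [0,0,0]},{"claw": 1,"delta_pos": [-0.96,-0.54,0],"rot": [0,0,0]}])

```text
time: 0.4
tool_pos: [0.2749, 0.5178, 0.2087]
tool_rot: [-3.141, -0.0, 2.787]
contact_force: [0.6, 0.2, -0.3]
width: 0.999
grip_force: 0.0
```

Request:
arm_command(increments=[{"claw": 1,"delta_pos": [-0.32,-0.18,0],"rot": [0,0,0]},{"claw": 1,"delta_pos": [-0.64,-0.36,0],"rot": [0,0,0]},{"claw": 1,"delta_pos": [-0.96,-0.54,0],"rot": [0,0,0]}])

```text
time: 0.65
tool_pos: [0.3322, 0.4501, 0.2089]
tool_rot: [-3.141, -0.0, 2.786]
contact_force: [1.0, 0.4, -0.3]
width: 0.998
grip_force: 0.0
```

Request:
arm_command(increments=[{"claw": 1,"delta_pos": [-0.32,-0.18,0],"rot": [0,0,0]},{"claw": 1,"delta_pos": [-0.64,-0.36,0],"rot": [0,0,0]},{"claw": 1,"delta_pos": [-0.96,-0.54,0],"rot": [0,0,0]}])

```text
time: 0.9
tool_pos: [0.3891, 0.3829, 0.209]
tool_rot: [-3.141, -0.0, 2.786]
contact_force: [0.7, -0.8, 0.3]
width: 0.999
grip_force: 0.0
```

Request:
arm_command(increments=[{"claw": 1,"delta_pos": [-0.32,-0.18,0],"rot": [0,0,0.08]},{"claw": 1,"delta_pos": [-0.64,-0.36,0],"rot": [0,0,0.16]},{"claw": 1,"delta_pos": [-0.96,-0.54,0],"rot": [0,0,0.24]},{"claw": 1,"delta_pos": [-0.96,-0.54,0],"rot": [0,0,0.325]},{"claw": 1,"delta_pos": [-0.96,-0.54,0],"rot": [0,0,0.325]},{"claw": 1,"delta_pos": [-0.96,-0.54,0],"rot": [0,0,0.325]},{"claw": 1,"delta_pos": [-0.96,-0.54,0],"rot": [0,0,0.325]}])

```text
time: 1.48
tool_pos: [0.445, 0.3173, 0.209]
tool_rot: [-3.141, -0.0, 2.28]
contact_force: [0.2, 0.0, 0.2]
width: 0.999
grip_force: 0.0
```

Run:
```python
from h import *
o=ctrl.get_obs(); print(o['time'],o['tool_pos'],o['tool_rot'],o['joint_positions'])
T=tool(); im,d=ctrl.grab_frame('wrist'); np.savez('w1.npz',im=im,d=d,R=T[0],p=T[1]); cv2.imwrite('pics/w1.png',im[:,:,::-1])
```

```text
1.4833 [0.44496184 0.31733771 0.20899134] [-3.14135247e+00 -2.14987504e-04  2.28026781e+00] [ 5.10140197e-01  3.83703673e-01  1.54005889e+00  1.73872986e-04
  1.21810810e+00 -1.99391399e-01]
```

View pics/w1.png

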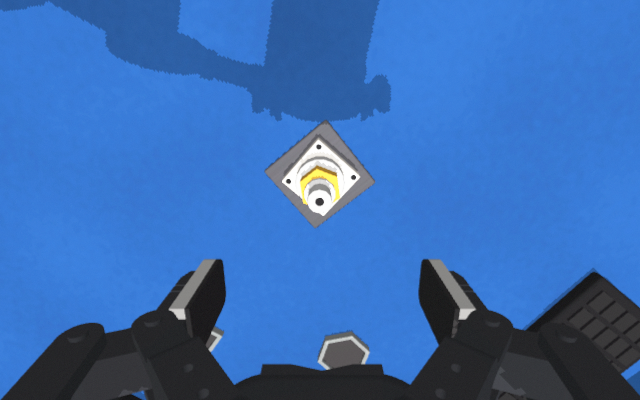

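The wrist view shows the plug top at about (319,201) and the plate corners around (265–375, 122–227). The open fingers sit at the bottom.

```bash
cat >> h.py <<'E'
def snap(name):
    T=tool(); im,d=ctrl.grab_frame('wrist'); np.savez(name+'.npz',im=im,d=d); return im,d,cam('wrist',T)
def cloud(d,C):
    K,R,p=C; v,u=np.mgrid[:d.shape[0],:d.shape[1]]
    c=np.stack([(u-K[0,2])/K[0,0]*d,(v-K[1,2])/K[1,1]*d,d],-1); X=c@R.T+p; X[d<=0]=np.nan; return X
def layer(X,lo,hi,cen,rad=.06):
    m=(X[...,2]>lo)&(X[...,2]<hi)&(np.hypot(X[...,0]-cen[0],X[...,1]-cen[1])<rad)
    n,l,s,c=cv2.connectedComponentsWithStats(m.astype(np.uint8),connectivity=4)
    return l==1+np.argmax(s[1:,4]) if n>1 else m
def outline(m,z,C):
    cs,_=cv2.findContours(m.astype(np.uint8),cv2.RETR_EXTERNAL,cv2.CHAIN_APPROX_NONE)
    c=max(cs,key=cv2.contourArea)[:,0]; P=cast(c,z,C)[:,:2]*1000
    return P.astype(np.float32)
def report(P):
    M=cv2.moments(P.reshape(-1,1,2)); r=cv2.minAreaRect(P); cc=cv2.minEnclosingCircle(P)
    return dict(cen=np.round([M['m10']/M['m00'],M['m01']/M['m00']],1),circ=np.round([*cc[0],2*cc[1]],1),rect=np.round([*r[0],*r[1],r[2]],1))
E
python3 - <<'E'
from h import *
f=np.load('w1.npz'); C=cam('wrist',(f['R'],f['p'])); X=cloud(f['d'],C)
c0=cast([319,201],.094,C)[0]; print(c0)
sub=X[110:240,255:385,2]; print(np.histogram(sub[~np.isnan(sub)],np.arange(-.005,.11,.005)))
for n,lo,hi,z in [('plug',.086,.102,.094),('hex',.06,.072,.066),('ring',.043,.053,.048),('block',.022,.034,.028),('plate',.004,.012,.008)]:
    m=layer(X,lo,hi,c0[:2],.09); print(n,m.sum(),report(outline(m,z,C)),np.nanmedian(X[m][:,2]))
im=f['im'][100:250,240:400]; cv2.imwrite('pics/w1c.png',cv2.resize(im,None,fx=4,fy=4,interpolation=2)[:,:,::-1])
E
```

```text
[0.45171623 0.30487452 0.094     ]
(array([3880, 6752, 2928,   64,   47,   46, 1030,   45,   36,   40,  578,
         45,   37,   53,  456,  234,   30,   35,   35,  415,   50,    0]), array([-0.005,  0.   ,  0.005,  0.01 ,  0.015,  0.02 ,  0.025,  0.03 ,
        0.035,  0.04 ,  0.045,  0.05 ,  0.055,  0.06 ,  0.065,  0.07 ,
        0.075,  0.08 ,  0.085,  0.09 ,  0.095,  0.1  ,  0.105]))
plug 492 {'cen': array([451.3, 305.3]), 'circ': array([451.4, 305.3,  23.4]), 'rect': array([451.4, 305.3,  21.2,  22.8,  26.5])} 0.09413205359417082
hex 693 {'cen': array([446.3, 311.4]), 'circ': array([450. , 306.9,  41.9]), 'rect': array([447.9, 309.4,  37. ,  35.2,  43. ])} 0.06660853450030196
ring 622 {'cen': array([441.9, 316.7]), 'circ': array([448.9, 308.2,  49.7]), 'rect': array([445.4, 311.7,  49.3,  39. ,  45.2])} 0.048112515058542665
block 1055 {'cen': array([443. , 318.5]), 'circ': array([450.3, 308.1,  82.1]), 'rect': array([450.1, 308.1,  60.2,  60.1,  89.1])} 0.02814910404323767
plate 2975 {'cen': array([451.1, 305.4]), 'circ': array([451. , 305.1, 124.9]), 'rect': array([451.1, 305.4,  89.7,  89.7,  79.9])} 0.008202265317553359
```

View pics/w1c.png

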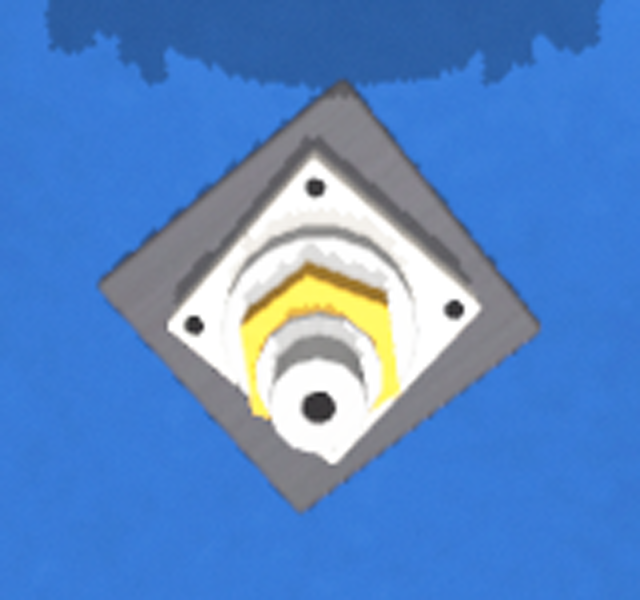

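The crop shows the stack clearly: plug top centre at crop (318,407), hexagon, ring and the block with three visible corner holes. The depth layers agree with the known heights.

Run:
```python
from h import *
print(move_to([.4514,.3053,.0745],2.28))
```

```text
(array([-0.168, -0.037,  1.682]), array([-0.0001, -0.0001,  0.0001]))
```

Request:
arm_command(increments=[{"claw": 0.2,"delta_pos": [-0.168,-0.037,0.0],"rot": [0,0,0]},{"claw": 0.2,"delta_pos": [-0.168,-0.037,0.35],"rot": [0,0,0]},{"claw": 0.2,"delta_pos": [-0.168,-0.037,0.7],"rot": [0,0,0]},{"claw": 0.2,"delta_pos": [-0.168,-0.037,0.7],"rot": [0,0,0]},{"claw": 0.2,"delta_pos": [-0.168,-0.037,0.7],"rot": [0,0,0]},{"claw": 0.2,"delta_pos": [-0.168,-0.037,0.7],"rot": [0,0,0]}])

```text
time: 2.03
tool_pos: [0.4521, 0.3054, 0.1542]
tool_rot: [3.141, 0.0, 2.277]
contact_force: [0.3, 0.2, -0.4]
width: 0.599
grip_force: 0.0
```

Request:
arm_command(increments=[{"claw": 0.2,"delta_pos": [0,0,0.2],"rot": [0,0,0]},{"claw": 0.2,"delta_pos": [0,0,0.4],"rot": [0,0,0]},{"claw": 0.2,"delta_pos": [0,0,0.6],"rot": [0,0,0]},{"claw": 0.2,"delta_pos": [0,0,0.8],"rot": [0,0,0]},{"claw": 0.2,"delta_pos": [0,0,0.98],"rot": [0,0,0]},{"claw": 0.2,"delta_pos": [0,0,0.98],"rot": [0,0,0]},{"claw": 0.2,"delta_pos": [0,0,0.98],"rot": [0,0,0]}])

```text
time: 2.62
tool_pos: [0.4523, 0.3052, 0.0757]
tool_rot: [3.141, 0.0, 2.276]
contact_force: [0.3, -0.3, 0.7]
width: 0.598
grip_force: 0.0
```

Run:
```python
from h import *
print(tool()[1], ctrl.get_obs()['width'])
im,d,C=snap('w2'); cv2.imwrite('pics/w2.png',im[:,:,::-1])
```

```text
[0.452346   0.3051931  0.07571435] 0.5984431003779375
```

View pics/w2.png

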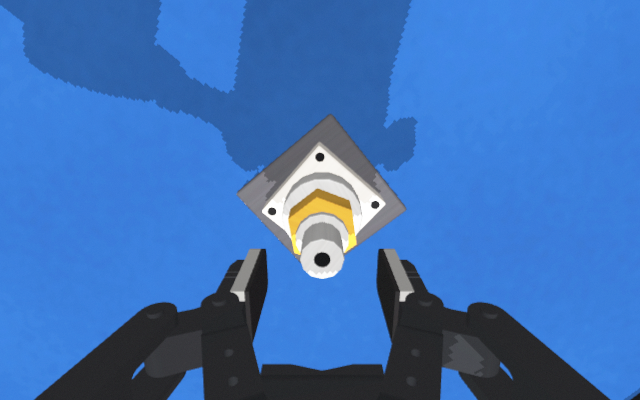

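Wrist view: plug top at (322,260), midway between the fingertips (about 265 and 378). Closing.

Request:
arm_command(increments=[{"claw": 0.2,"delta_pos": [0.007,-0.009,0.01],"rot": [0,0,0]},{"claw": 0.2,"delta_pos": [0.007,-0.009,0.01],"rot": [0,0,0]},{"claw": -1,"delta_pos": [0.007,-0.009,0.01],"rot": [0,0,0]},{"claw": -1,"delta_pos": [0.007,-0.009,0.01],"rot": [0,0,0]},{"claw": -1,"delta_pos": [0.007,-0.009,0.01],"rot": [0,0,0]},{"claw": -1,"delta_pos": [0.007,-0.009,0.01],"rot": [0,0,0]},{"claw": -1,"delta_pos": [0.007,-0.009,0.01],"rot": [0,0,0]},{"claw": -1,"delta_pos": [0.007,-0.009,0.01],"rot": [0,0,0]},{"claw": -1,"delta_pos": [0.007,-0.009,0.01],"rot": [0,0,0]},{"claw": -1,"delta_pos": [0.007,-0.009,0.01],"rot": [0,0,0]},{"claw": -1,"delta_pos": [0.007,-0.009,0.01],"rot": [0,0,0]},{"claw": -1,"delta_pos": [0.007,-0.009,0.01],"rot": [0,0,0]}], force=50)

```text
time: 3.67
tool_pos: [0.451, 0.3047, 0.0739]
tool_rot: [-3.142, -0.0, 2.275]
contact_force: [0.0, 0.3, 0.3]
width: 0.001
grip_force: 0.0
```

Request:
arm_command(increments=[{"claw": -1,"delta_pos": [0,0,-0.05],"rot": [0,0,0]},{"claw": -1,"delta_pos": [0,0,-0.2],"rot": [0,0,0]},{"claw": -1,"delta_pos": [0,0,-0.4],"rot": [0,0,0]},{"claw": -1,"delta_pos": [0,0,-0.6],"rot": [0,0,0]},{"claw": -1,"delta_pos": [0,0,-0.6],"rot": [0,0,0]},{"claw": -1,"delta_pos": [0,0,-0.6],"rot": [0,0,0]}])

```text
time: 4.17
tool_pos: [0.4515, 0.3049, 0.1227]
tool_rot: [3.14, 0.0, 2.275]
contact_force: [-0.1, 0.3, -0.5]
width: 0.001
grip_force: 0.0
```

Run:
```python
from h import *
R,p=tool();print(p)
im,d,C=snap('w3'); cv2.imwrite('pics/w3.png',im[:,:,::-1]); X=cloud(d,C)
for n,lo,hi,z in [('hex',.06,.072,.066),('ring',.043,.053,.048),('block',.022,.034,.028)]:
    m=layer(X,lo,hi,[.45,.307],.05); print(n,m.sum(),report(outline(m,z,C)))
for q in ([.6395,-.1565],):
  print(move_to([*q,p[2]],2.28))
```

```text
[0.45147184 0.30494356 0.12268566]
hex 1306 {'cen': array([446.2, 311.5]), 'circ': array([449.7, 307.3,  41.9]), 'rect': array([447.5, 309.1,  36. ,  36.3,  48.9])}
ring 1098 {'cen': array([441.3, 316.9]), 'circ': array([448.7, 308.4,  49.7]), 'rect': array([445.1, 311.9,  48.8,  39.6,  45. ])}
block 1784 {'cen': array([442.2, 318.7]), 'circ': array([449.2, 308.3,  82.3]), 'rect': array([449.9, 308.1,  60.2,  60.1,  89.2])}
(array([-5.918, -1.938, -0.01 ]), array([ 0.0002,  0.    , -0.003 ]))
```

View pics/w3.png

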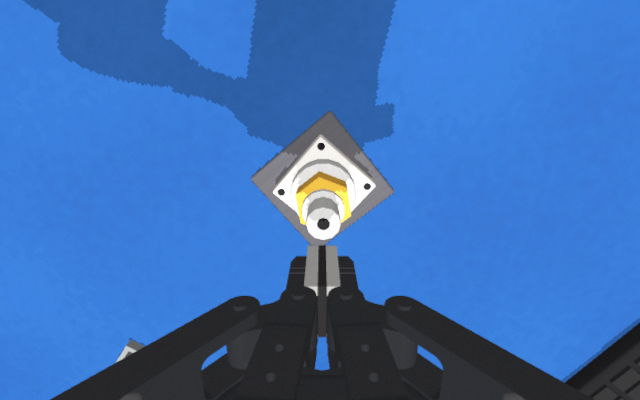

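The fingers shut completely without the plug, which still stands in place at (323,224). I'll check the real fingertip height against the reported TCP before trying again.

```bash
python3 - <<'E'
from h import *
R,p=tool(); C=cam('wrist')
d=np.load('w3.npz')['d']; X=cloud(d,C)
T=(X-p)@R
for r in range(224,330,8): print(r,[ (np.round(T[r,c]*1000).tolist()) for c in (312,322,332,)])
d2=np.load('w2.npz')['d']; K=C[0]; M=np.array(ctrl.calibration('wrist')['mount'])
for (r,c) in [(252,262),(255,262),(260,260),(290,240),(252,382),(260,384),(295,405),(260,330)]:
    z=d2[r,c]; q=np.array([(c-K[0,2])/K[0,0]*z,(r-K[1,2])/K[1,1]*z,z]); print('w2',r,c,np.round((M[:3,:3]@q+M[:3,3])*1000))
for n in ('scene','side'):
    im,dd=ctrl.grab_frame(n); u=proj(p,cam(n))[0].astype(int); print(n,u)
    s=im[u[1]-40:u[1]+40,u[0]-50:u[0]+50]; cv2.imwrite(f'pics/{n}1.png',cv2.resize(s,None,fx=6,fy=6,interpolation=2)[:,:,::-1])
E
cd pics; python3 -c "
import cv2,numpy as np
cv2.imwrite('pair1.png',cv2.resize(np.hstack([cv2.imread('scene1.png'),cv2.imread('side1.png')]),(800,320)))"
```

```text
224 [[-1.0, -7.0, 29.0], [-1.0, -0.0, 29.0], [-1.0, 6.0, 29.0]]
232 [[-6.0, -7.0, 29.0], [-6.0, -0.0, 29.0], [-6.0, 6.0, 29.0]]
240 [[-51.0, -9.0, 115.0], [-51.0, -0.0, 114.0], [-55.0, 9.0, 123.0]]
248 [[11.0, -5.0, -29.0], [11.0, -1.0, -29.0], [11.0, 4.0, -28.0]]
256 [[10.0, -5.0, -35.0], [11.0, -1.0, -37.0], [11.0, 4.0, -36.0]]
264 [[11.0, -5.0, -43.0], [11.0, -1.0, -43.0], [11.0, 4.0, -43.0]]
272 [[11.0, -4.0, -50.0], [11.0, -1.0, -50.0], [11.0, 3.0, -50.0]]
280 [[10.0, -4.0, -55.0], [11.0, -1.0, -56.0], [11.0, 3.0, -56.0]]
288 [[11.0, -4.0, -60.0], [10.0, -1.0, -60.0], [10.0, 3.0, -60.0]]
296 [[11.0, -4.0, -66.0], [7.0, -1.0, -61.0], [13.0, 3.0, -68.0]]
304 [[13.0, -4.0, -73.0], [3.0, -1.0, -60.0], [12.0, 3.0, -72.0]]
312 [[12.0, -4.0, -76.0], [-0.0, -1.0, -59.0], [12.0, 3.0, -76.0]]
320 [[11.0, -4.0, -78.0], [-3.0, -1.0, -60.0], [12.0, 2.0, -80.0]]
328 [[8.0, -4.0, -78.0], [-7.0, -1.0, -60.0], [9.0, 2.0, -80.0]]
w2 252 262 [ 11. -27. -33.]
w2 255 262 [ 10. -26. -35.]
w2 260 260 [ 10. -26. -39.]
w2 290 240 [ 11. -29. -62.]
w2 252 382 [ 11.  25. -34.]
w2 260 384 [ 11.  25. -40.]
w2 295 405 [  9.  29. -62.]
w2 260 330 [ -0.   3. -19.]
scene [366 101]
side [228 132]
```

View pics/pair1.png

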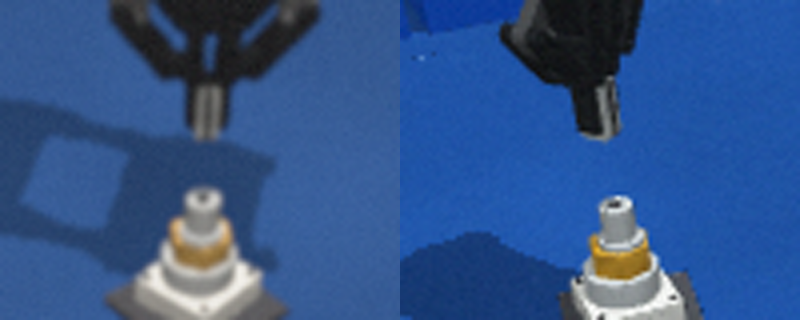

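Side and scene crops show the shut tips clearly above where the reported TCP projects. The wrist depth agrees: the tips end some 25 mm behind it. I'll measure that offset more exactly.

```bash
cat >> h.py <<'E'
def toolcloud(d):
    c=ctrl.calibration('wrist'); K=np.array(c['intrinsics']); M=np.array(c['mount'])
    return cloud(d,(K,M[:3,:3],M[:3,3]))
E
python3 - <<'E'
from h import *
for f in ('w1','w2','w3'):
    T=toolcloud(np.load(f+'.npz')['d'])
    m=(T[...,2]<-10)&(T[...,2]>-60)&(abs(T[...,0])<16)&(abs(T[...,1])<70) if False else (T[...,2]<.0)&(T[...,2]>-.07)&(abs(T[...,0])<.016)&(abs(T[...,1])<.07)
    if f=='w2': m&=abs(T[...,1])>.018
    P=T[m]*1000; o=P[np.argsort(-P[:,2])][:400:40]; print(f,len(P)); print(o.round(1).tolist())
    s=np.where(P[:,1]<-0.5); print('inner edges y', np.percentile(P[P[:,1]<0][:,1],98), np.percentile(P[P[:,1]>0][:,1],2))
o=ctrl.get_obs(); print(o['joint_positions'])
# stereo of the shut tip from the two fixed views (pixels read from the crop)
A=[];b=[]
for n,u in (('scene',[366-50+207/4,101-40+138/4]),('side',[228-50+200/4,132-40+138/4])):
    K,R,p=cam(n); q=R@np.linalg.inv(K)@np.r_[u,1]; q/=np.linalg.norm(q); N=np.eye(3)-np.outer(q,q); A.append(N); b.append(N@p)
print('tip',np.linalg.lstsq(np.vstack(A),np.hstack(b),rcond=None)[0],'tcp',tool()[1])
E
```

```text
w1 5577
[[-6.4, -43.8, -34.4], [3.6, 41.8, -36.3], [-5.3, 41.9, -37.1], [4.9, 42.2, -37.6], [9.5, -43.5, -38.2], [10.6, -44.2, -38.5], [9.9, 41.8, -39.0], [-3.7, 42.0, -39.6], [-6.8, -43.2, -40.0], [11.1, -44.0, -40.3]]
inner edges y -43.068644252455854 41.567241738369226
w2 5321
[[-6.0, -26.5, -25.1], [7.1, -26.5, -27.0], [-0.9, -26.2, -28.4], [3.2, 24.8, -29.3], [-3.0, -26.5, -30.1], [-4.7, -26.5, -30.6], [-4.9, 24.9, -31.3], [9.5, 25.0, -31.8], [11.2, 28.3, -32.3], [11.0, 29.1, -32.9]]
inner edges y -26.18137295351931 24.692709034940226
w3 4500
[[10.3, 0.4, -25.5], [10.9, -0.1, -27.7], [10.9, 2.6, -28.8], [6.9, -10.4, -29.6], [7.3, -9.4, -30.5], [6.7, 8.4, -31.2], [11.0, -5.3, -31.9], [7.9, 11.3, -32.6], [6.8, 12.6, -33.1], [7.1, 10.4, -33.7]]
inner edges y -0.18938383472220066 0.1816598875618967
[ 4.84373154e-01  4.86934812e-01  1.64843237e+00 -4.98310213e-06
  1.00733483e+00 -2.20065045e-01]
tip [0.45173279 0.30823385 0.13745804] tcp [0.4505927  0.30443921 0.12125634]
```

The wrist depth puts the shut tips about 25 mm behind the reported TCP. Hence the grasp was too high. I'll go lower and check the tips against the part.

Request:
arm_command(increments=[{"claw": 0.2,"delta_pos": [0,0,0],"rot": [0,0,0]},{"claw": 0.2,"delta_pos": [0,0,0],"rot": [0,0,0]},{"claw": 0.2,"delta_pos": [0,0,0],"rot": [0,0,0]},{"claw": 0.2,"delta_pos": [0,0,0],"rot": [0,0,0]},{"claw": 0.2,"delta_pos": [0,0,0],"rot": [0,0,0]},{"claw": 0.2,"delta_pos": [0,0,0],"rot": [0,0,0]},{"claw": 0.2,"delta_pos": [0,0,0.2],"rot": [0,0,0]},{"claw": 0.2,"delta_pos": [0,0,0.4],"rot": [0,0,0]},{"claw": 0.2,"delta_pos": [0,0,0.6],"rot": [0,0,0]},{"claw": 0.2,"delta_pos": [0,0,0.75],"rot": [0,0,0]},{"claw": 0.2,"delta_pos": [0,0,0.87],"rot": [0,0,0]},{"claw": 0.2,"delta_pos": [0,0,0.87],"rot": [0,0,0]},{"claw": 0.2,"delta_pos": [0,0,0.87],"rot": [0,0,0]}])

```text
time: 5.4
tool_pos: [0.4509, 0.3046, 0.0522]
tool_rot: [-3.141, -0.0, 2.275]
contact_force: [0.1, 0.3, 0.2]
width: 0.598
grip_force: 0.0
```

```bash
cat >> h.py <<'E'
def tips(d,inner=.0):
    T=toolcloud(d); m=(T[...,2]<0)&(T[...,2]>-.07)&(abs(T[...,0])<.014)&(abs(T[...,1])>inner)&(abs(T[...,1])<.06)
    P=T[m]*1000; return [P[s][:,2][np.argsort(-P[s][:,2])][[5,20,60]].round(1) for s in (P[:,1]<0,P[:,1]>0)]
E
python3 - <<'E'
from h import *
R,p=tool();print(p)
im,d,C=snap('w4'); cv2.imwrite('pics/w4.png',im[100:400,120:520,::-1]); X=cloud(d,C)
print(tips(d,.02))
T=toolcloud(d)*1000; m=layer(X,.086,.102,[.4514,.3053],.03); print('plug top in tool',np.median(T[m],0))
E
```

```text
[0.45091933 0.30463663 0.05220043]
[array([-26.2, -26.8, -29.4]), array([-25.6, -26.9, -29.4])]
plug top in tool [  1.57972689   0.70234999 -41.82191801]
```

View pics/w4.png

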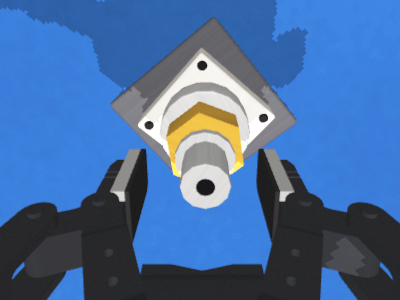

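The plug top (206,187 in the crop) now sits about 16 mm above the tips and between the pads. Gripping here.

Request:
arm_command(increments=[{"claw": -1,"delta_pos": [0.01,0.006,0.015],"rot": [0,0,0]},{"claw": -1,"delta_pos": [0.01,0.006,0.015],"rot": [0,0,0]},{"claw": -1,"delta_pos": [0.01,0.006,0.015],"rot": [0,0,0]},{"claw": -1,"delta_pos": [0.01,0.006,0.015],"rot": [0,0,0]},{"claw": -1,"delta_pos": [0.01,0.006,0.015],"rot": [0,0,0]},{"claw": -1,"delta_pos": [0.01,0.006,0.015],"rot": [0,0,0]},{"claw": -1,"delta_pos": [0.01,0.006,0.015],"rot": [0,0,0]},{"claw": -1,"delta_pos": [0.01,0.006,0.015],"rot": [0,0,0]},{"claw": -1,"delta_pos": [0.01,0.006,0.015],"rot": [0,0,0]},{"claw": -1,"delta_pos": [0.01,0.006,0.015],"rot": [0,0,0]}], force=50)

```text
time: 6.28
tool_pos: [0.4512, 0.3058, 0.0518]
tool_rot: [3.14, 0.0, 2.275]
contact_force: [-1.1, 0.6, 6.1]
width: 0.235
grip_force: 48.6
```

Request:
arm_command(increments=[{"claw": -1,"delta_pos": [0,0,-0.05],"rot": [0,0,0]},{"claw": -1,"delta_pos": [0,0,-0.15],"rot": [0,0,0]},{"claw": -1,"delta_pos": [0,0,-0.3],"rot": [0,0,0]},{"claw": -1,"delta_pos": [0,0,-0.5],"rot": [0,0,0]},{"claw": -1,"delta_pos": [0,0,-0.7],"rot": [0,0,0]},{"claw": -1,"delta_pos": [0,0,-0.8],"rot": [0,0,0]},{"claw": -1,"delta_pos": [0,0,-0.8],"rot": [0,0,0]},{"claw": -1,"delta_pos": [0,0,-0.8],"rot": [0,0,0]}])

```text
time: 6.95
tool_pos: [0.451, 0.3057, 0.1153]
tool_rot: [3.141, 0.0, 2.275]
contact_force: [-0.2, 0.1, -1.5]
width: 0.237
grip_force: 48.9
```

Run:
```python
from h import *
R,p=tool();o=ctrl.get_obs();print(p,o['width']*85,o['grip_force'])
im,d,C=snap('w5'); X=cloud(d,C); T=toolcloud(d)
for n,lo,hi,z in [('hex',.06,.072,.066),('ring',.043,.053,.048),('block',.022,.034,.028)]:
    m=layer(X,lo,hi,[.45,.307],.05)&(X[...,2]<z+.006); P=outline(m,z,C); print(n,m.sum(),report(P))
m=(abs(T[...,0])<.012)&(abs(T[...,1])<.009)&(T[...,2]>-.06)&(T[...,2]<-.03); print('plug top tool',np.median(T[m],0)*1000,m.sum())
print(move_to([.6395,-.1565,p[2]],2.28)[0])
cv2.imwrite('pics/w5.png',im[:,:,::-1])
```

```text
[0.4509612  0.30567262 0.11532888] 20.118545627629594 48.91474485397339
hex 2335 {'cen': array([449.5, 307.5]), 'circ': array([449.6, 307.2,  41.8]), 'rect': array([448.8, 307.9,  36. ,  39.8,  48.9])}
ring 1154 {'cen': array([441.3, 317. ]), 'circ': array([448.6, 308.5,  49.6]), 'rect': array([444.9, 312.1,  48.9,  39.3,  44.8])}
block 1872 {'cen': array([442.1, 319. ]), 'circ': array([449.8, 308.2,  82.6]), 'rect': array([449.9, 308.3,  60.2,  60.1,  89.3])}
plug top tool [  1.93983553  -0.52481998 -42.10423257] 2154
[-5.929 -1.941 -0.007]
```

View pics/w5.png

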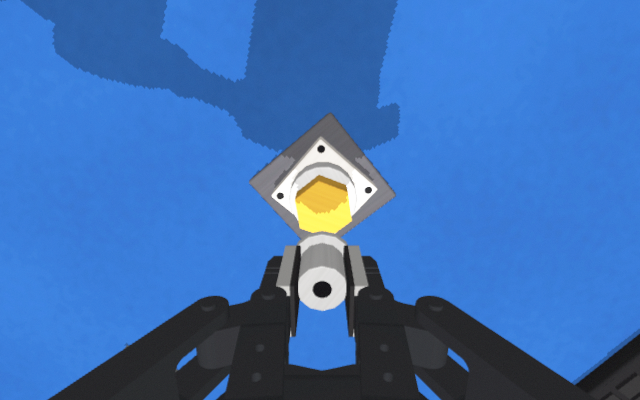

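The plug is held: its top is at (322,290), and the hexagon below is fully visible. I'll carry it to the small round nest.

Request:
arm_command(increments=[{"claw": -1,"delta_pos": [-0.15,-0.05,0],"rot": [0,0,0]},{"claw": -1,"delta_pos": [-0.4,-0.13,0],"rot": [0,0,0]},{"claw": -1,"delta_pos": [-0.7,-0.23,0],"rot": [0,0,0]},{"claw": -1,"delta_pos": [-0.98,-0.32,0],"rot": [0,0,0]}])

```text
time: 7.33
tool_pos: [0.482, 0.2277, 0.1142]
tool_rot: [-3.14, -0.0, 2.276]
contact_force: [0.6, 0.4, -0.4]
width: 0.235
grip_force: 48.9
```

Request:
arm_command(increments=[{"claw": -1,"delta_pos": [-0.33,-0.11,0],"rot": [0,0,0]},{"claw": -1,"delta_pos": [-0.66,-0.22,0],"rot": [0,0,0]},{"claw": -1,"delta_pos": [-0.98,-0.32,0],"rot": [0,0,0]}])

```text
time: 7.58
tool_pos: [0.5132, 0.1509, 0.1142]
tool_rot: [-3.14, -0.001, 2.275]
contact_force: [0.4, 1.2, -0.9]
width: 0.234
grip_force: 48.9
```

Request:
arm_command(increments=[{"claw": -1,"delta_pos": [-0.33,-0.11,0],"rot": [0,0,0]},{"claw": -1,"delta_pos": [-0.66,-0.22,0],"rot": [0,0,0]},{"claw": -1,"delta_pos": [-0.98,-0.32,0],"rot": [0,0,0]}])

```text
time: 7.83
tool_pos: [0.5445, 0.0744, 0.1142]
tool_rot: [-3.14, -0.001, 2.275]
contact_force: [0.5, 0.6, -1.7]
width: 0.237
grip_force: 48.9
```

Request:
arm_command(increments=[{"claw": -1,"delta_pos": [-0.33,-0.11,0],"rot": [0,0,0]},{"claw": -1,"delta_pos": [-0.66,-0.22,0],"rot": [0,0,0]},{"claw": -1,"delta_pos": [-0.98,-0.32,0],"rot": [0,0,0]}])

```text
time: 8.08
tool_pos: [0.5756, -0.0019, 0.1141]
tool_rot: [-3.14, -0.001, 2.275]
contact_force: [1.9, 0.2, 0.1]
width: 0.238
grip_force: 48.9
```

Request:
arm_command(increments=[{"claw": -1,"delta_pos": [-0.33,-0.11,0],"rot": [0,0,0]},{"claw": -1,"delta_pos": [-0.66,-0.22,0],"rot": [0,0,0]},{"claw": -1,"delta_pos": [-0.98,-0.32,0],"rot": [0,0,0]}])

```text
time: 8.33
tool_pos: [0.6068, -0.0782, 0.114]
tool_rot: [-3.14, -0.001, 2.275]
contact_force: [0.6, 1.2, -1.0]
width: 0.237
grip_force: 48.9
```

Request:
arm_command(increments=[{"claw": -1,"delta_pos": [-0.33,-0.11,0],"rot": [0,0,0]},{"claw": -1,"delta_pos": [-0.6,-0.2,0],"rot": [0,0,0]},{"claw": -1,"delta_pos": [-0.85,-0.28,0],"rot": [0,0,0]},{"claw": -1,"delta_pos": [-0.98,-0.32,0],"rot": [0,0,0]},{"claw": -1,"delta_pos": [-0.98,-0.32,0],"rot": [0,0,0]},{"claw": -1,"delta_pos": [-0.98,-0.32,0],"rot": [0,0,0]}])

```text
time: 8.83
tool_pos: [0.6378, -0.1524, 0.1142]
tool_rot: [-3.141, -0.001, 2.274]
contact_force: [0.6, 0.5, -1.2]
width: 0.237
grip_force: 48.9
```

```bash
cat >> h.py <<'E'
def nest(C,X,c0,rad=.06):
    m=layer(X,.0065,.0115,c0,rad); P=outline(m,.009,C); return m.sum(),report(P)
E
python3 - <<'E'
from h import *
R,p=tool();o=ctrl.get_obs();print(p,o['width']*85,o['grip_force'])
im,d,C=snap('w6'); X=cloud(d,C); T=toolcloud(d)
m=(abs(T[...,0])<.012)&(abs(T[...,1])<.009)&(T[...,2]>-.06)&(T[...,2]<-.03); print('plug top tool',np.median(T[m],0)*1000,m.sum())
print(nest(C,X,[.6395,-.1565]))
cv2.imwrite('pics/w6.png',im[:,:,::-1])
E
```

```text
[ 0.63778163 -0.15240211  0.11424324] 20.18034024221058 48.93432319164276
plug top tool [  2.05661428  -0.12887387 -42.08294648] 2154
(np.int64(1098), {'cen': array([ 639.9, -155.4]), 'circ': array([ 639.9, -155.5,   55.8]), 'rect': array([ 640. , -155.6,   54.1,   55.3,   40.3])})
```

View pics/w6.png

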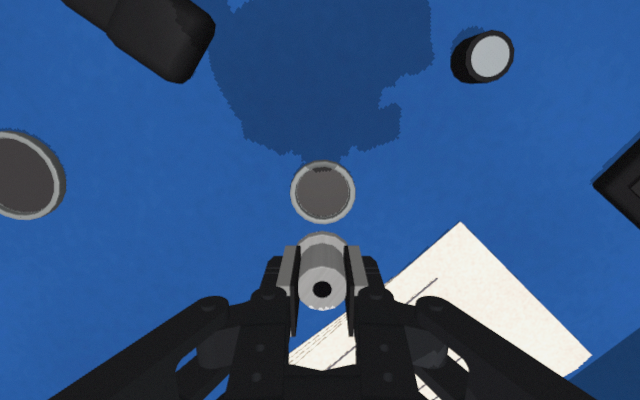

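The nest is at (322,192) in the wrist view, directly ahead of the held plug; the mouse is at (150,35) and the loupe at (485,57), both well clear. Lowering.

Request:
arm_command(increments=[{"claw": -1,"delta_pos": [-0.047,-0.005,0],"rot": [0,0,0]},{"claw": -1,"delta_pos": [-0.047,-0.005,0.2],"rot": [0,0,0]},{"claw": -1,"delta_pos": [-0.047,-0.005,0.45],"rot": [0,0,0]},{"claw": -1,"delta_pos": [-0.047,-0.005,0.7],"rot": [0,0,0]},{"claw": -1,"delta_pos": [-0.047,-0.005,0.9],"rot": [0,0,0]},{"claw": -1,"delta_pos": [-0.047,-0.005,0.98],"rot": [0,0,0]},{"claw": -1,"delta_pos": [-0.047,-0.005,0.98],"rot": [0,0,0]}])

```text
time: 9.47
tool_pos: [0.6397, -0.1545, 0.0354]
tool_rot: [-3.14, -0.002, 2.276]
contact_force: [-0.0, 0.1, -0.8]
width: 0.237
grip_force: 48.9
```

Request:
arm_command(increments=[{"claw": -1,"delta_pos": [0,0,0.1],"rot": [0,0,0]},{"claw": -1,"delta_pos": [0,0,0.2],"rot": [0,0,0]},{"claw": -1,"delta_pos": [0,0,0.3],"rot": [0,0,0]},{"claw": -1,"delta_pos": [0,0,0.4],"rot": [0,0,0]},{"claw": -1,"delta_pos": [0,0,0.47],"rot": [0,0,0]},{"claw": -1,"delta_pos": [0,0,0.5],"rot": [0,0,0]},{"claw": -1,"delta_pos": [0,0,0.5],"rot": [0,0,0]},{"claw": -1,"delta_pos": [0,0,0.5],"rot": [0,0,0]}])

```text
time: 10.13
tool_pos: [0.6407, -0.1554, -0.0033]
tool_rot: [-3.142, -0.0, 2.275]
contact_force: [0.4, -0.4, -0.6]
width: 0.234
grip_force: 48.9
```

Request:
arm_command(increments=[{"claw": -1,"delta_pos": [0,0,0.01],"rot": [0,0,0]},{"claw": -1,"delta_pos": [0,0,0.02],"rot": [0,0,0]},{"claw": -1,"delta_pos": [0,0,0.03],"rot": [0,0,0]},{"claw": -1,"delta_pos": [0,0,0.04],"rot": [0,0,0]},{"claw": -1,"delta_pos": [0,0,0.05],"rot": [0,0,0]},{"claw": -1,"delta_pos": [0,0,0.05],"rot": [0,0,0]},{"claw": -1,"delta_pos": [0,0,0.05],"rot": [0,0,0]}])

```text
time: 10.72
tool_pos: [0.6406, -0.1554, -0.0074]
tool_rot: [-3.141, -0.0, 2.275]
contact_force: [-0.6, -1.3, -0.5]
width: 0.236
grip_force: 48.9
```

Run:
```python
from h import *
R,p=tool();o=ctrl.get_obs();print(p,o['contact_force'])
im,d,C=snap('w7'); X=cloud(d,C); T=toolcloud(d)
m=(abs(T[...,0])<.012)&(abs(T[...,1])<.009)&(T[...,2]>-.06)&(T[...,2]<-.03); print('plug top world',np.median(X[m],0)*1000)
print(nest(C,X,[.6395,-.1565]))
```

```text
[ 0.64055533 -0.15538962 -0.00740634] [-0.61306442 -1.29683828 -0.51565377]
plug top world [ 639.451916   -154.22901689   34.65311287]
(np.int64(1683), {'cen': array([ 629.4, -143.1]), 'circ': array([ 639.4, -154.6,   55.3]), 'rect': array([ 632.1, -145.8,   54.9,   31.6,   38.6])})
```

Request:
arm_command(increments=[{"claw": -1,"delta_pos": [0,0,0.006],"rot": [0,0,0]},{"claw": -1,"delta_pos": [0,0,0.012],"rot": [0,0,0]},{"claw": -1,"delta_pos": [0,0,0.018],"rot": [0,0,0]},{"claw": -1,"delta_pos": [0,0,0.024],"rot": [0,0,0]},{"claw": -1,"delta_pos": [0,0,0.028],"rot": [0,0,0]},{"claw": -1,"delta_pos": [0,0,0.028],"rot": [0,0,0]}])

```text
time: 11.27
tool_pos: [0.6405, -0.1554, -0.0097]
tool_rot: [-3.141, -0.0, 2.275]
contact_force: [0.6, 0.2, -0.9]
width: 0.242
grip_force: 48.9
```

Request:
arm_command(increments=[{"claw": -1,"delta_pos": [0,0,0.004],"rot": [0,0,0]},{"claw": -1,"delta_pos": [0,0,0.007],"rot": [0,0,0]},{"claw": -1,"delta_pos": [0,0,0.007],"rot": [0,0,0]}])

```text
time: 11.52
tool_pos: [0.6406, -0.1554, -0.0101]
tool_rot: [-3.142, -0.0, 2.275]
contact_force: [0.1, 1.3, -1.1]
width: 0.232
grip_force: 49.0
```

Still carrying the weight, so a little further until the floor takes it.

Request:
arm_command(increments=[{"claw": -1,"delta_pos": [0,0,0.005],"rot": [0,0,0]},{"claw": -1,"delta_pos": [0,0,0.008],"rot": [0,0,0]},{"claw": -1,"delta_pos": [0,0,0.008],"rot": [0,0,0]}])

```text
time: 11.77
tool_pos: [0.6407, -0.1554, -0.0102]
tool_rot: [3.141, 0.0, 2.275]
contact_force: [-2.0, 1.2, 8.5]
width: 0.243
grip_force: 49.8
```

Run:
```python
from h import *
R,p=tool();o=ctrl.get_obs();print(p,o['contact_force'])
im,d,C=snap('w8'); X=cloud(d,C); T=toolcloud(d)
m=(abs(T[...,0])<.012)&(abs(T[...,1])<.009)&(T[...,2]>-.06)&(T[...,2]<-.03); print('plug top world',np.median(X[m],0)*1000,np.median(T[m],0)*1000)
```

```text
[ 0.64067982 -0.15543307 -0.01018679] [-2.03954123  1.21526581  8.4561883 ]
plug top world [ 639.60940855 -154.28457245   31.94933906] [  1.99946926  -0.52450027 -42.13657948]
```

Floor contact (8.5 N, plug top at 32 mm). Release, rise, and return to the stack.

Request:
arm_command(increments=[{"claw": 0.0,"delta_pos": [0,0,0],"rot": [0,0,0]},{"claw": 0.0,"delta_pos": [0,0,0],"rot": [0,0,0]},{"claw": 0.0,"delta_pos": [0,0,0],"rot": [0,0,0]},{"claw": 0.0,"delta_pos": [0,0,0],"rot": [0,0,0]},{"claw": 0.0,"delta_pos": [0,0,0],"rot": [0,0,0]},{"claw": 0.0,"delta_pos": [0,0,-0.15],"rot": [0,0,0]},{"claw": 0.0,"delta_pos": [0,0,-0.35],"rot": [0,0,0]},{"claw": 0.0,"delta_pos": [0,0,-0.65],"rot": [0,0,0]},{"claw": 0.0,"delta_pos": [0,0,-0.98],"rot": [0,0,0]}])

```text
time: 12.57
tool_pos: [0.64, -0.1552, 0.0686]
tool_rot: [-3.141, -0.001, 2.275]
contact_force: [-0.4, -0.0, -0.6]
width: 0.503
grip_force: 0.0
```

Request:
arm_command(increments=[{"claw": 0.2,"delta_pos": [0.05,0.02,-0.3],"rot": [0,0,0]},{"claw": 0.2,"delta_pos": [0.3,0.1,-0.6],"rot": [0,0,0]},{"claw": 0.2,"delta_pos": [0.6,0.2,-0.65],"rot": [0,0,0]},{"claw": 0.2,"delta_pos": [0.98,0.32,-0.65],"rot": [0,0,0]}])

```text
time: 12.9
tool_pos: [0.6107, -0.0796, 0.1227]
tool_rot: [3.139, 0.004, 2.274]
contact_force: [0.7, 0.9, -0.4]
width: 0.598
grip_force: 0.0
```

Run:
```python
from h import *
im,d,C=snap('w9'); X=cloud(d,C)
m=layer(X,.026,.038,[.6399,-.1555],.03); P=outline(m,.032,C); print('plug',m.sum(),report(P),np.nanmedian(X[m],0))
print(move_to([.4496,.3072,.12],2.275),tool()[1])
```

```text
plug 499 {'cen': array([ 640.2, -155.6]), 'circ': array([ 640.8, -155.2,   24.8]), 'rect': array([ 640. , -155.3,   21.8,   23.6,   40.1])} [ 0.64004861 -0.15569824  0.0320123 ]
(array([4.901, 1.59 , 0.025]), array([ 0.0006, -0.0006,  0.0007])) [ 0.60686767 -0.07380214  0.12145859]
```

The plug stands centred in its nest with its top at 32 mm, as it should be. Back to the stack, turned for the hexagon flats.

Request:
arm_command(increments=[{"claw": 0.2,"delta_pos": [0.33,0.11,0],"rot": [0,0,0]},{"claw": 0.2,"delta_pos": [0.66,0.22,0],"rot": [0,0,0]},{"claw": 0.2,"delta_pos": [0.98,0.318,0],"rot": [0,0,0]}])

```text
time: 13.2
tool_pos: [0.5774, -0.0019, 0.1205]
tool_rot: [3.141, 0.0, 2.275]
contact_force: [1.6, 0.3, 0.5]
width: 0.597
grip_force: 0.0
```

Request:
arm_command(increments=[{"claw": 0.2,"delta_pos": [0.33,0.11,0],"rot": [0,0,0]},{"claw": 0.2,"delta_pos": [0.66,0.22,0],"rot": [0,0,0]},{"claw": 0.2,"delta_pos": [0.98,0.318,0],"rot": [0,0,0]}])

```text
time: 13.45
tool_pos: [0.546, 0.0746, 0.1205]
tool_rot: [3.141, 0.0, 2.275]
contact_force: [0.8, 0.7, 0.9]
width: 0.597
grip_force: 0.0
```

Request:
arm_command(increments=[{"claw": 0.2,"delta_pos": [0.33,0.11,0],"rot": [0,0,0]},{"claw": 0.2,"delta_pos": [0.66,0.22,0],"rot": [0,0,0]},{"claw": 0.2,"delta_pos": [0.98,0.318,0],"rot": [0,0,0]}])

```text
time: 13.7
tool_pos: [0.5146, 0.1508, 0.1205]
tool_rot: [3.141, 0.0, 2.275]
contact_force: [0.4, -0.0, 0.4]
width: 0.6
grip_force: 0.0
```

Request:
arm_command(increments=[{"claw": 0.2,"delta_pos": [0.33,0.11,0],"rot": [0,0,0]},{"claw": 0.2,"delta_pos": [0.66,0.22,0],"rot": [0,0,0]},{"claw": 0.2,"delta_pos": [0.98,0.318,0],"rot": [0,0,0]}])

```text
time: 13.95
tool_pos: [0.4832, 0.2271, 0.1205]
tool_rot: [3.141, 0.0, 2.275]
contact_force: [0.0, -0.7, 0.5]
width: 0.598
grip_force: 0.0
```

Request:
arm_command(increments=[{"claw": 0.2,"delta_pos": [0.33,0.11,0],"rot": [0,0,-0.05]},{"claw": 0.2,"delta_pos": [0.66,0.22,0],"rot": [0,0,-0.095]},{"claw": 0.2,"delta_pos": [0.98,0.318,0],"rot": [0,0,-0.095]},{"claw": 0.2,"delta_pos": [0.98,0.318,0],"rot": [0,0,-0.095]},{"claw": 0.2,"delta_pos": [0.98,0.318,0],"rot": [0,0,-0.095]},{"claw": 0.2,"delta_pos": [0.98,0.318,0],"rot": [0,0,-0.095]}])

```text
time: 14.45
tool_pos: [0.4525, 0.3017, 0.1201]
tool_rot: [3.141, 0.0, 2.425]
contact_force: [0.4, -0.2, 0.0]
width: 0.602
grip_force: 0.0
```

Run:
```python
from h import *
R,p=tool(); print(p,ctrl.get_obs()['tool_rot'])
im,d,C=snap('w10'); X=cloud(d,C)
for n,lo,hi,z in [('hex',.062,.070,.066),('ring',.043,.053,.048),('block',.024,.032,.028)]:
    m=layer(X,lo,hi,[.45,.307],.05); P=outline(m,z,C); print(n,m.sum(),report(P),np.nanmedian(X[m][:,2]))
    if n=='hex': print(cv2.approxPolyDP(cv2.convexHull(P),3,True)[:,0].round(1).tolist())
print(move_to([.4496,.3072,.025],np.radians(138.9)),tool()[1])
```

```text
[0.45250293 0.30171845 0.1201115 ] [3.14133963e+00 2.99985110e-04 2.42476522e+00]
hex 2327 {'cen': array([450.2, 306.8]), 'circ': array([450.1, 306.6,  41.5]), 'rect': array([450.2, 306.9,  35.8,  41.3,  47.8])} 0.06618653626251425
[[434.20001220703125, 319.8999938964844], [430.3999938964844, 300.70001220703125], [446.5, 286.1000061035156], [466.29998779296875, 293.8999938964844], [469.8999938964844, 312.8999938964844], [454.1000061035156, 326.8999938964844]]
ring 1120 {'cen': array([439.8, 315.3]), 'circ': array([448.6, 308.3,  49.8]), 'rect': array([444.6, 311.6,  48.2,  38.7,  48.9])} 0.04812104970254112
block 1778 {'cen': array([441.2, 317.4]), 'circ': array([449.8, 308.6,  82.2]), 'rect': array([450. , 307.9,  59.9,  60. ,  89.1])} 0.02820198896899262
(array([0.077, 0.029, 1.187]), array([ 0.0001,  0.0002, -0.0001])) [0.45267761 0.30138311 0.11999849]
```

The hexagon is measured at (450.2, 306.9) mm with flats near 48°, and the tool is aligned. Descend and grip.

Request:
arm_command(increments=[{"claw": 0.2,"delta_pos": [0.066,0.03,0],"rot": [0,0,0]},{"claw": 0.2,"delta_pos": [0.066,0.03,0],"rot": [0,0,0]},{"claw": 0.2,"delta_pos": [0.066,0.03,0.25],"rot": [0,0,0]},{"claw": 0.2,"delta_pos": [0.066,0.03,0.5],"rot": [0,0,0]},{"claw": 0.2,"delta_pos": [0.066,0.03,0.725],"rot": [0,0,0]},{"claw": 0.2,"delta_pos": [0.066,0.03,0.725],"rot": [0,0,0]}])

```text
time: 15.0
tool_pos: [0.4486, 0.306, 0.059]
tool_rot: [-3.138, -0.002, 2.424]
contact_force: [-0.5, 0.0, -0.7]
width: 0.601
grip_force: 0.0
```

Request:
arm_command(increments=[{"claw": 0.2,"delta_pos": [0,0,0.1],"rot": [0,0,0]},{"claw": 0.2,"delta_pos": [0,0,0.2],"rot": [0,0,0]},{"claw": 0.2,"delta_pos": [0,0,0.3],"rot": [0,0,0]},{"claw": 0.2,"delta_pos": [0,0,0.4],"rot": [0,0,0]},{"claw": 0.2,"delta_pos": [0,0,0.4],"rot": [0,0,0]},{"claw": 0.2,"delta_pos": [0,0,0.4],"rot": [0,0,0]}])

```text
time: 15.5
tool_pos: [0.4498, 0.3071, 0.0293]
tool_rot: [-3.141, -0.0, 2.425]
contact_force: [0.7, 0.2, -1.1]
width: 0.6
grip_force: 0.0
```

Request:
arm_command(increments=[{"claw": -1,"delta_pos": [0,0,0],"rot": [0,0,0]},{"claw": -1,"delta_pos": [0,0,0],"rot": [0,0,0]},{"claw": -1,"delta_pos": [0,0,0],"rot": [0,0,0]},{"claw": -1,"delta_pos": [0,0,0],"rot": [0,0,0]},{"claw": -1,"delta_pos": [0,0,0],"rot": [0,0,0]},{"claw": -1,"delta_pos": [0,0,0],"rot": [0,0,0]},{"claw": -1,"delta_pos": [0,0,0],"rot": [0,0,0]},{"claw": -1,"delta_pos": [0,0,0],"rot": [0,0,0]}], force=50)

```text
time: 16.17
tool_pos: [0.4502, 0.3074, 0.0302]
tool_rot: [3.141, 0.0, 2.425]
contact_force: [-2.1, -0.8, 7.0]
width: 0.406
grip_force: 50.5
```

Request:
arm_command(increments=[{"claw": -1,"delta_pos": [0,0,-0.05],"rot": [0,0,0]},{"claw": -1,"delta_pos": [0,0,-0.15],"rot": [0,0,0]},{"claw": -1,"delta_pos": [0,0,-0.3],"rot": [0,0,0]},{"claw": -1,"delta_pos": [0,0,-0.5],"rot": [0,0,0]},{"claw": -1,"delta_pos": [0,0,-0.7],"rot": [0,0,0]},{"claw": -1,"delta_pos": [0,0,-0.8],"rot": [0,0,0]},{"claw": -1,"delta_pos": [0,0,-0.8],"rot": [0,0,0]},{"claw": -1,"delta_pos": [0,0,-0.8],"rot": [0,0,0]}])

```text
time: 16.83
tool_pos: [0.4501, 0.3073, 0.0939]
tool_rot: [3.141, 0.0, 2.424]
contact_force: [-0.2, 0.4, -1.8]
width: 0.406
grip_force: 50.4
```

```bash
cat >> h.py <<'E'
def held(d,hx=.02,hy=.012):
    T=toolcloud(d); m=(abs(T[...,0])<hx)&(abs(T[...,1])<hy)&(T[...,2]>-.06)&(T[...,2]<-.005)
    z=T[m][:,2]; h,e=np.histogram(z,np.arange(-.06,-.004,.001)); k=np.argmax(h); return np.round(np.median(T[m&(abs(T[...,2]-e[k]-.0005)<.0015)],0)*1000,1),h.max(),m.sum()
E
python3 - <<'E'
from h import *
R,p=tool();o=ctrl.get_obs();print(p,o['width']*85,o['grip_force'])
im,d,C=snap('w11'); X=cloud(d,C); cv2.imwrite('pics/w11.png',im[:,:,::-1])
print('held',held(d))
for n,lo,hi,z in [('ring',.044,.052,.048),('block',.024,.032,.028)]:
    m=layer(X,lo,hi,[.45,.307],.05); P=outline(m,z,C); print(n,m.sum(),report(P),np.nanmedian(X[m][:,2]))
print(move_to([.636,.1355,p[2]],2.4248))
E
```

```text
[0.45007618 0.30729953 0.09386075] 34.53417001091059 50.351937102677766
held (array([  0.8,  -0.1, -35.9]), np.int64(1940), np.int64(4614))
ring 2809 {'cen': array([444.9, 311.5]), 'circ': array([448.4, 308.4,  49.9]), 'rect': array([445.5, 311.1,  48.4,  41. ,  47.7])} 0.048067387665015476
block 2114 {'cen': array([441. , 317.9]), 'circ': array([449.6, 308.2,  82.4]), 'rect': array([449.8, 308. ,  60. ,  60.2,  89.2])} 0.028099843449073167
(array([-3.165, -0.087, -0.007]), array([-0.0002, -0.0001, -0.0002]))
```

View pics/w11.png

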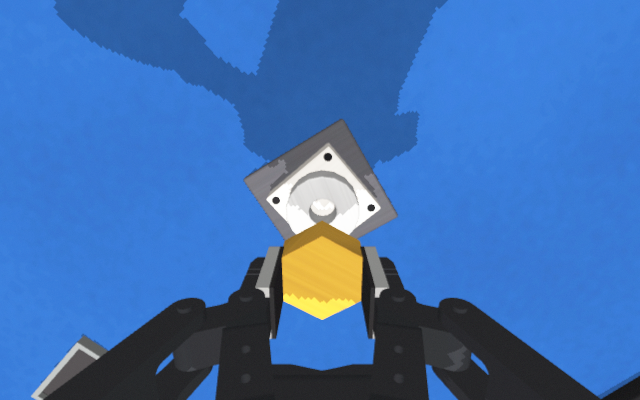

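The hexagon is held square between the pads (centre 322,270), and the ring below is undisturbed. Carry it to the hexagonal nest.

Request:
arm_command(increments=[{"claw": -1,"delta_pos": [-0.15,0,0],"rot": [0,0,0]},{"claw": -1,"delta_pos": [-0.4,-0.01,0],"rot": [0,0,0]},{"claw": -1,"delta_pos": [-0.7,-0.02,0],"rot": [0,0,0]},{"claw": -1,"delta_pos": [-0.98,-0.027,0],"rot": [0,0,0]}])

```text
time: 17.22
tool_pos: [0.5083, 0.2528, 0.0928]
tool_rot: [-3.14, -0.0, 2.425]
contact_force: [0.5, -0.0, -1.8]
width: 0.408
grip_force: 50.4
```

Request:
arm_command(increments=[{"claw": -1,"delta_pos": [-0.33,-0.009,0],"rot": [0,0,0]},{"claw": -1,"delta_pos": [-0.66,-0.018,0],"rot": [0,0,0]},{"claw": -1,"delta_pos": [-0.98,-0.027,0],"rot": [0,0,0]}])

```text
time: 17.47
tool_pos: [0.5662, 0.1992, 0.0926]
tool_rot: [-3.14, -0.001, 2.424]
contact_force: [0.5, 0.3, -1.6]
width: 0.406
grip_force: 50.4
```

Request:
arm_command(increments=[{"claw": -1,"delta_pos": [-0.33,-0.009,0],"rot": [0,0,0]},{"claw": -1,"delta_pos": [-0.6,-0.018,0],"rot": [0,0,0]},{"claw": -1,"delta_pos": [-0.85,-0.027,0],"rot": [0,0,0]},{"claw": -1,"delta_pos": [-0.98,-0.027,0],"rot": [0,0,0]},{"claw": -1,"delta_pos": [-0.98,-0.027,0],"rot": [0,0,0]},{"claw": -1,"delta_pos": [-0.98,-0.027,0],"rot": [0,0,0]}])

```text
time: 17.97
tool_pos: [0.6226, 0.1474, 0.0928]
tool_rot: [-3.141, -0.001, 2.424]
contact_force: [-0.0, -0.4, -1.5]
width: 0.409
grip_force: 50.3
```

Run:
```python
from h import *
R,p=tool();o=ctrl.get_obs();print(p,o['tool_rot'],o['grip_force'])
im,d,C=snap('w12'); X=cloud(d,C); print('held',held(d)); s,r=nest(C,X,[.636,.1355]); print(s,r)
m=layer(X,.0065,.0115,[.636,.1355]); print(cv2.approxPolyDP(cv2.convexHull(outline(m,.009,C)),4,True)[:,0].round(1).tolist())
print(move_to([*r['cen']/1000,p[2]],2.4248))
```

```text
[0.62259697 0.14744306 0.0928375 ] [-3.14066558e+00 -9.95240389e-04  2.42369938e+00] 50.34606310771778
held (array([  0.7,  -0.1, -35.9]), np.int64(1949), np.int64(4621))
1144 {'cen': array([627.8, 145.3]), 'circ': array([635.8, 137.7,  70.8]), 'rect': array([630.5, 142.8,  70.3,  50.3,  46.9])}
[[656.9000244140625, 166.1999969482422], [621.5, 170.10000610351562], [602.7000122070312, 144.89999389648438], [615.5999755859375, 108.5999984741211], [631.4000244140625, 107.0], [666.7999877929688, 144.8000030517578]]
(array([-0.075,  0.021,  0.002]), array([-0.0006, -0.0007, -0.0003]))
```

The hex nest centre, from its visible corners and enclosing circle, is at (635.8, 137.4) mm. Lower in stages.

Request:
arm_command(increments=[{"claw": -1,"delta_pos": [-0.1,0.007,0],"rot": [0,0,0]},{"claw": -1,"delta_pos": [-0.207,0.014,0],"rot": [0,0,0]},{"claw": -1,"delta_pos": [-0.207,0.014,0.2],"rot": [0,0,0]},{"claw": -1,"delta_pos": [-0.207,0.014,0.45],"rot": [0,0,0]},{"claw": -1,"delta_pos": [-0.207,0.014,0.7],"rot": [0,0,0]},{"claw": -1,"delta_pos": [-0.207,0.014,0.9],"rot": [0,0,0]},{"claw": -1,"delta_pos": [-0.207,0.014,0.9],"rot": [0,0,0]}])

```text
time: 18.6
tool_pos: [0.6346, 0.1375, 0.0186]
tool_rot: [-3.138, -0.003, 2.425]
contact_force: [-1.7, 0.2, -2.6]
width: 0.405
grip_force: 50.3
```

Request:
arm_command(increments=[{"claw": -1,"delta_pos": [0,0,0.08],"rot": [0,0,0]},{"claw": -1,"delta_pos": [0,0,0.16],"rot": [0,0,0]},{"claw": -1,"delta_pos": [0,0,0.24],"rot": [0,0,0]},{"claw": -1,"delta_pos": [0,0,0.31],"rot": [0,0,0]},{"claw": -1,"delta_pos": [0,0,0.36],"rot": [0,0,0]},{"claw": -1,"delta_pos": [0,0,0.39],"rot": [0,0,0]},{"claw": -1,"delta_pos": [0,0,0.39],"rot": [0,0,0]},{"claw": -1,"delta_pos": [0,0,0.39],"rot": [0,0,0]}])

```text
time: 19.27
tool_pos: [0.6363, 0.1378, -0.0095]
tool_rot: [3.142, 0.0, 2.425]
contact_force: [-0.6, 0.4, -1.9]
width: 0.407
grip_force: 50.4
```

Run:
```python
from h import *
R,p=tool();im,d,C=snap('w13'); h=held(d)[0]; print(p,h,'base z mm',(R@h+p*1000)[2]-18)
```

```text
[ 0.6362733   0.13775418 -0.00947233] [  0.8  -0.1 -35.9] base z mm 8.42764077446077
```

Request:
arm_command(increments=[{"claw": -1,"delta_pos": [0,0,0.01],"rot": [0,0,0]},{"claw": -1,"delta_pos": [0,0,0.02],"rot": [0,0,0]},{"claw": -1,"delta_pos": [0,0,0.03],"rot": [0,0,0]},{"claw": -1,"delta_pos": [0,0,0.038],"rot": [0,0,0]},{"claw": -1,"delta_pos": [0,0,0.045],"rot": [0,0,0]},{"claw": -1,"delta_pos": [0,0,0.051],"rot": [0,0,0]},{"claw": -1,"delta_pos": [0,0,0.051],"rot": [0,0,0]},{"claw": -1,"delta_pos": [0,0,0.051],"rot": [0,0,0]}])

```text
time: 19.98
tool_pos: [0.6362, 0.1377, -0.0137]
tool_rot: [-3.142, -0.0, 2.425]
contact_force: [0.1, -0.8, -2.3]
width: 0.405
grip_force: 50.4
```

Request:
arm_command(increments=[{"claw": -1,"delta_pos": [0,0,0.004],"rot": [0,0,0]},{"claw": -1,"delta_pos": [0,0,0.006],"rot": [0,0,0]},{"claw": -1,"delta_pos": [0,0,0.006],"rot": [0,0,0]}])

```text
time: 20.23
tool_pos: [0.6363, 0.1377, -0.0137]
tool_rot: [3.141, 0.0, 2.425]
contact_force: [-2.0, -1.0, 4.0]
width: 0.409
grip_force: 51.2
```

Floor contact (the force went from −2.3 to +4 N). Release, rise, check, and return to the stack.

Request:
arm_command(increments=[{"claw": 0.4,"delta_pos": [0,0,0],"rot": [0,0,0]},{"claw": 0.4,"delta_pos": [0,0,0],"rot": [0,0,0]},{"claw": 0.4,"delta_pos": [0,0,0],"rot": [0,0,0]},{"claw": 0.4,"delta_pos": [0,0,0],"rot": [0,0,0]},{"claw": 0.4,"delta_pos": [0,0,0],"rot": [0,0,0]},{"claw": 0.4,"delta_pos": [0,0,-0.15],"rot": [0,0,0]},{"claw": 0.4,"delta_pos": [0,0,-0.35],"rot": [0,0,0]},{"claw": 0.4,"delta_pos": [0,0,-0.65],"rot": [0,0,0]},{"claw": 0.4,"delta_pos": [0,0,-0.98],"rot": [0,0,0]}])

```text
time: 20.98
tool_pos: [0.6356, 0.1377, 0.0652]
tool_rot: [-3.141, -0.001, 2.425]
contact_force: [0.8, -0.4, -0.3]
width: 0.702
grip_force: 0.0
```

Request:
arm_command(increments=[{"claw": 1,"delta_pos": [0.1,0,-0.2],"rot": [0,0,0]},{"claw": 1,"delta_pos": [0.4,0,-0.4],"rot": [0,0,0]},{"claw": 1,"delta_pos": [0.7,0.01,-0.4],"rot": [0,0,0]},{"claw": 1,"delta_pos": [0.98,0.02,-0.4],"rot": [0,0,0]}])

```text
time: 21.32
tool_pos: [0.5781, 0.1911, 0.0984]
tool_rot: [3.139, 0.001, 2.424]
contact_force: [0.0, 0.6, -0.6]
width: 1.001
grip_force: 0.0
```

Run:
```python
from h import *
im,d,C=snap('w14'); X=cloud(d,C)
m=layer(X,.018,.027,[.636,.1374],.035); P=outline(m,.022,C); print('hex',m.sum(),report(P),np.nanmedian(X[m],0),np.nanpercentile(X[m][:,2],[5,95]))
print(nest(C,X,[.636,.137]))
print(move_to([.4485,.3084,.10],2.425),tool()[1])
```

```text
hex 1535 {'cen': array([635.6, 137.2]), 'circ': array([635.3, 137.6,  43.7]), 'rect': array([635.1, 137.3,  35.4,  43.7,  49.8])} [0.63517416 0.13763421 0.02216708] [0.02067927 0.02318835]
(np.int64(1308), {'cen': array([635.2, 138.8]), 'circ': array([636. , 137.4,  72.2]), 'rect': array([635.9, 137.4,  70.5,  63.7,  54.3])})
(array([ 2.131,  0.051, -0.027]), array([ 0.    , -0.0008,  0.0003])) [0.57445761 0.1934356  0.0976354 ]
```

The hexagon lies flat (top at 22 mm) and centred. On to the ring.

Request:
arm_command(increments=[{"claw": 1,"delta_pos": [0.33,0.01,0],"rot": [0,0,0]},{"claw": 1,"delta_pos": [0.66,0.02,0],"rot": [0,0,0]},{"claw": 1,"delta_pos": [0.98,0.025,0],"rot": [0,0,0]}])

```text
time: 21.62
tool_pos: [0.5197, 0.2441, 0.0971]
tool_rot: [3.141, 0.0, 2.424]
contact_force: [-1.4, 0.9, 0.1]
width: 1.0
grip_force: 0.0
```

Request:
arm_command(increments=[{"claw": 1,"delta_pos": [0.33,0.01,0],"rot": [0,0,0]},{"claw": 1,"delta_pos": [0.66,0.02,0],"rot": [0,0,0]},{"claw": 1,"delta_pos": [0.9,0.025,0],"rot": [0,0,0]},{"claw": 1,"delta_pos": [0.98,0.025,0],"rot": [0,0,0]},{"claw": 1,"delta_pos": [0.98,0.025,0],"rot": [0,0,0]},{"claw": 1,"delta_pos": [0.98,0.025,0],"rot": [0,0,0]}])

```text
time: 22.12
tool_pos: [0.4633, 0.2964, 0.0968]
tool_rot: [3.141, 0.001, 2.425]
contact_force: [0.3, 0.9, 0.2]
width: 1.0
grip_force: 0.0
```

Run:
```python
from h import *
im,d,C=snap('w15'); X=cloud(d,C)
for n,lo,hi,z in [('ring',.044,.052,.048),('block',.024,.032,.028)]:
    m=layer(X,lo,hi,[.45,.307],.05); P=outline(m,z,C); r=report(P); print(n,m.sum(),r,np.nanmedian(X[m][:,2]))
    if n=='ring': print(move_to([*r['circ'][:2]/1000,.010],2.425))
print(tool()[1],tips(d,.03))
```

```text
ring 3695 {'cen': array([449., 308.]), 'circ': array([449. , 308.1,  49.7]), 'rect': array([448.9, 308. ,  48.5,  48.6,  48.9])} 0.04813339358788099
(array([ 0.236, -0.008,  1.083]), array([ 0.0004,  0.0004, -0.0004]))
block 2130 {'cen': array([441.5, 317.8]), 'circ': array([449.9, 308. ,  82.3]), 'rect': array([450.1, 307.9,  59.8,  59.9,  89.1])} 0.02816018956609699
[0.46359582 0.29613408 0.09664263] [array([-35.5, -36.4, -37.8]), array([-35.9, -36.7, -37.7])]
```

Request:
arm_command(increments=[{"claw": 1,"delta_pos": [0.12,-0.004,0],"rot": [0,0,0]},{"claw": 1,"delta_pos": [0.236,-0.008,0],"rot": [0,0,0]},{"claw": 1,"delta_pos": [0.236,-0.008,0.2],"rot": [0,0,0]},{"claw": 1,"delta_pos": [0.236,-0.008,0.45],"rot": [0,0,0]},{"claw": 1,"delta_pos": [0.236,-0.008,0.68],"rot": [0,0,0]},{"claw": 1,"delta_pos": [0.236,-0.008,0.68],"rot": [0,0,0]}])

```text
time: 22.67
tool_pos: [0.4461, 0.3077, 0.0392]
tool_rot: [-3.137, -0.002, 2.424]
contact_force: [-1.3, -0.3, -1.2]
width: 1.0
grip_force: 0.0
```

Request:
arm_command(increments=[{"claw": 1,"delta_pos": [0,0,0.1],"rot": [0,0,0]},{"claw": 1,"delta_pos": [0,0,0.2],"rot": [0,0,0]},{"claw": 1,"delta_pos": [0,0,0.3],"rot": [0,0,0]},{"claw": 1,"delta_pos": [0,0,0.4],"rot": [0,0,0]},{"claw": 1,"delta_pos": [0,0,0.4],"rot": [0,0,0]},{"claw": 1,"delta_pos": [0,0,0.4],"rot": [0,0,0]}])

```text
time: 23.17
tool_pos: [0.4478, 0.3083, 0.0096]
tool_rot: [-3.141, -0.0, 2.424]
contact_force: [0.4, 0.5, 0.1]
width: 1.0
grip_force: 0.0
```

Request:
arm_command(increments=[{"claw": -1,"delta_pos": [0,0,0],"rot": [0,0,0]},{"claw": -1,"delta_pos": [0,0,0],"rot": [0,0,0]},{"claw": -1,"delta_pos": [0,0,0],"rot": [0,0,0]},{"claw": -1,"delta_pos": [0,0,0],"rot": [0,0,0]},{"claw": -1,"delta_pos": [0,0,0],"rot": [0,0,0]},{"claw": -1,"delta_pos": [0,0,0],"rot": [0,0,0]},{"claw": -1,"delta_pos": [0,0,0],"rot": [0,0,0]},{"claw": -1,"delta_pos": [0,0,0],"rot": [0,0,0]},{"claw": -1,"delta_pos": [0,0,0],"rot": [0,0,0]}], force=60)

```text
time: 23.92
tool_pos: [0.4482, 0.3086, 0.0108]
tool_rot: [3.141, 0.0, 2.425]
contact_force: [-2.3, -1.9, 13.9]
width: 0.549
grip_force: 59.9
```

Request:
arm_command(increments=[{"claw": -1,"delta_pos": [0,0,-0.05],"rot": [0,0,0]},{"claw": -1,"delta_pos": [0,0,-0.15],"rot": [0,0,0]},{"claw": -1,"delta_pos": [0,0,-0.3],"rot": [0,0,0]},{"claw": -1,"delta_pos": [0,0,-0.5],"rot": [0,0,0]},{"claw": -1,"delta_pos": [0,0,-0.7],"rot": [0,0,0]},{"claw": -1,"delta_pos": [0,0,-0.9],"rot": [0,0,0]},{"claw": -1,"delta_pos": [0,0,-0.9],"rot": [0,0,0]},{"claw": -1,"delta_pos": [0,0,-0.9],"rot": [0,0,0]}])

```text
time: 24.58
tool_pos: [0.4484, 0.3087, 0.0827]
tool_rot: [3.14, 0.001, 2.424]
contact_force: [-0.7, 0.2, -2.9]
width: 0.551
grip_force: 62.7
```

Run:
```python
from h import *
R,p=tool();o=ctrl.get_obs();print(p,o['width']*85,o['grip_force'])
im,d,C=snap('w16'); X=cloud(d,C); cv2.imwrite('pics/w16.png',im[:,:,::-1])
print('held',held(d,.025,.02))
for n,lo,hi,z in [('block',.024,.032,.028)]:
    m=layer(X,lo,hi,[.45,.307],.05); P=outline(m,z,C); print(n,m.sum(),report(P),np.nanmedian(X[m][:,2]))
print(move_to([.435,-.312,p[2]],2.4248))
```

```text
[0.44840551 0.30870196 0.08273848] 46.869110462964876 62.74922775104642
held (array([  1.5,  -0.1, -37.3]), np.int64(3838), np.int64(8822))
block 4778 {'cen': array([442.9, 314.7]), 'circ': array([449.8, 308.3,  82.4]), 'rect': array([449.9, 308.1,  60. ,  60.1,  89.1])} 0.028170347995915154
(array([-4.976, -5.951, -0.012]), array([ 0.0002,  0.0001, -0.0002]))
```

View pics/w16.png

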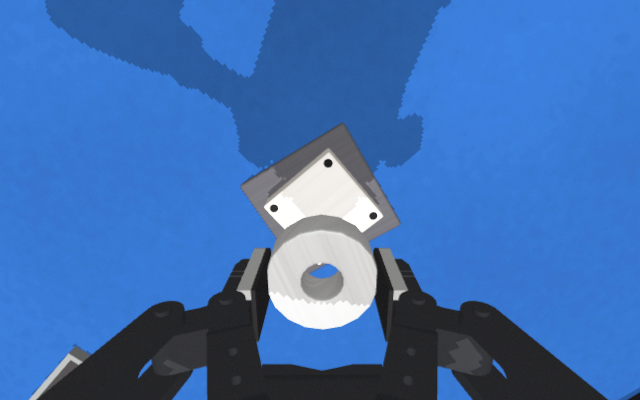

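The ring is held (centre 322,280) and the block below is unmoved. Carry it to the large round nest.

Request:
arm_command(increments=[{"claw": -1,"delta_pos": [-0.1,-0.12,0],"rot": [0,0,0]},{"claw": -1,"delta_pos": [-0.3,-0.36,0],"rot": [0,0,0]},{"claw": -1,"delta_pos": [-0.55,-0.66,0],"rot": [0,0,0]},{"claw": -1,"delta_pos": [-0.82,-0.98,0],"rot": [0,0,0]}])

```text
time: 24.97
tool_pos: [0.4449, 0.2049, 0.081]
tool_rot: [-3.14, -0.001, 2.426]
contact_force: [0.7, -0.8, -2.9]
width: 0.547
grip_force: 62.7
```

Request:
arm_command(increments=[{"claw": -1,"delta_pos": [-0.205,-0.245,0],"rot": [0,0,0]},{"claw": -1,"delta_pos": [-0.41,-0.49,0],"rot": [0,0,0]},{"claw": -1,"delta_pos": [-0.615,-0.735,0],"rot": [0,0,0]},{"claw": -1,"delta_pos": [-0.82,-0.98,0],"rot": [0,0,0]}])

```text
time: 25.3
tool_pos: [0.4427, 0.1022, 0.0812]
tool_rot: [-3.14, -0.001, 2.424]
contact_force: [0.2, 0.6, -2.2]
width: 0.552
grip_force: 62.7
```

Request:
arm_command(increments=[{"claw": -1,"delta_pos": [-0.205,-0.245,0],"rot": [0,0,0]},{"claw": -1,"delta_pos": [-0.41,-0.49,0],"rot": [0,0,0]},{"claw": -1,"delta_pos": [-0.615,-0.735,0],"rot": [0,0,0]},{"claw": -1,"delta_pos": [-0.82,-0.98,0],"rot": [0,0,0]}])

```text
time: 25.63
tool_pos: [0.4405, 0.0002, 0.0812]
tool_rot: [-3.141, -0.001, 2.424]
contact_force: [0.6, -0.2, -1.6]
width: 0.548
grip_force: 62.7
```

Request:
arm_command(increments=[{"claw": -1,"delta_pos": [-0.205,-0.245,0],"rot": [0,0,0]},{"claw": -1,"delta_pos": [-0.41,-0.49,0],"rot": [0,0,0]},{"claw": -1,"delta_pos": [-0.615,-0.735,0],"rot": [0,0,0]},{"claw": -1,"delta_pos": [-0.82,-0.98,0],"rot": [0,0,0]}])

```text
time: 25.97
tool_pos: [0.4383, -0.1018, 0.0812]
tool_rot: [-3.141, -0.002, 2.424]
contact_force: [0.3, 0.1, -2.7]
width: 0.55
grip_force: 62.7
```

Request:
arm_command(increments=[{"claw": -1,"delta_pos": [-0.205,-0.245,0],"rot": [0,0,0]},{"claw": -1,"delta_pos": [-0.41,-0.49,0],"rot": [0,0,0]},{"claw": -1,"delta_pos": [-0.615,-0.735,0],"rot": [0,0,0]},{"claw": -1,"delta_pos": [-0.82,-0.98,0],"rot": [0,0,0]}])

```text
time: 26.3
tool_pos: [0.4362, -0.2038, 0.0811]
tool_rot: [-3.141, -0.002, 2.424]
contact_force: [-0.1, 0.8, -2.5]
width: 0.554
grip_force: 62.7
```

Request:
arm_command(increments=[{"claw": -1,"delta_pos": [-0.2,-0.24,0],"rot": [0,0,0]},{"claw": -1,"delta_pos": [-0.4,-0.48,0],"rot": [0,0,0]},{"claw": -1,"delta_pos": [-0.58,-0.7,0],"rot": [0,0,0]},{"claw": -1,"delta_pos": [-0.72,-0.86,0],"rot": [0,0,0]},{"claw": -1,"delta_pos": [-0.82,-0.98,0],"rot": [0,0,0]},{"claw": -1,"delta_pos": [-0.82,-0.98,0],"rot": [0,0,0]},{"claw": -1,"delta_pos": [-0.82,-0.98,0],"rot": [0,0,0]},{"claw": -1,"delta_pos": [-0.82,-0.98,0],"rot": [0,0,0]}])

```text
time: 26.97
tool_pos: [0.4349, -0.3037, 0.0815]
tool_rot: [3.141, -0.001, 2.425]
contact_force: [0.6, 0.0, -2.7]
width: 0.558
grip_force: 62.7
```

Run:
```python
from h import *
R,p=tool();o=ctrl.get_obs();print(p,o['tool_rot'],o['grip_force'],o['joint_positions'].round(2))
im,d,C=snap('w17'); X=cloud(d,C); print('held',held(d,.025,.02)); s,r=nest(C,X,[.435,-.312]); print(s,r)
f=lambda P: (lambda A:np.linalg.lstsq(np.c_[2*P,np.ones(len(P))],(P**2).sum(1),rcond=None)[0][:2])(0)
P=outline(layer(X,.0065,.0115,[.435,-.312]),.009,C); q=P[abs(np.hypot(*(P-r['circ'][:2]).T)-38)<2].astype(float); print('fit',len(q),f(q))
```

```text
[ 0.43490175 -0.30373366  0.08146191] [ 3.14144810e+00 -1.49712269e-03  2.42466792e+00] 62.702705562114716 [-0.72  0.53  1.72  0.    0.9  -1.58]
held (array([  1.6,  -0.1, -37.3]), np.int64(3922), np.int64(8806))
1351 {'cen': array([ 423.3, -303.1]), 'circ': array([ 434.6, -311. ,   75.3]), 'rect': array([ 427.6, -306.2,   74.9,   57.8,   55.1])}
fit 195 [ 434.62529922 -311.10442887]
```

The large nest fits at (434.6, −311.1) mm. Lower in stages.

Request:
arm_command(increments=[{"claw": -1,"delta_pos": [-0.025,-0.036,0],"rot": [0,0,0]},{"claw": -1,"delta_pos": [-0.047,-0.072,0],"rot": [0,0,0]},{"claw": -1,"delta_pos": [-0.047,-0.072,0.15],"rot": [0,0,0]},{"claw": -1,"delta_pos": [-0.047,-0.072,0.35],"rot": [0,0,0]},{"claw": -1,"delta_pos": [-0.047,-0.072,0.55],"rot": [0,0,0]},{"claw": -1,"delta_pos": [-0.047,-0.072,0.75],"rot": [0,0,0]},{"claw": -1,"delta_pos": [-0.047,-0.072,0.75],"rot": [0,0,0]}])

```text
time: 27.6
tool_pos: [0.4335, -0.3106, 0.0197]
tool_rot: [3.142, -0.003, 2.425]
contact_force: [-1.1, 0.5, -2.8]
width: 0.546
grip_force: 62.7
```

Request:
arm_command(increments=[{"claw": -1,"delta_pos": [0,0,0.08],"rot": [0,0,0]},{"claw": -1,"delta_pos": [0,0,0.16],"rot": [0,0,0]},{"claw": -1,"delta_pos": [0,0,0.24],"rot": [0,0,0]},{"claw": -1,"delta_pos": [0,0,0.31],"rot": [0,0,0]},{"claw": -1,"delta_pos": [0,0,0.36],"rot": [0,0,0]},{"claw": -1,"delta_pos": [0,0,0.385],"rot": [0,0,0]},{"claw": -1,"delta_pos": [0,0,0.385],"rot": [0,0,0]},{"claw": -1,"delta_pos": [0,0,0.385],"rot": [0,0,0]}])

```text
time: 28.27
tool_pos: [0.4346, -0.3116, -0.0089]
tool_rot: [-3.142, -0.0, 2.425]
contact_force: [1.0, -0.3, -1.9]
width: 0.551
grip_force: 62.7
```

Run:
```python
from h import *
R,p=tool();im,d,C=snap('w18'); h=held(d,.025,.02)[0]; print(p,h,'base z mm',(R@h+p*1000)[2]-20, nest(C,cloud(d,C),[.435,-.312])[1]['circ'])
```

```text
[ 0.4345666  -0.31159515 -0.00886626] [  1.6  -0.1 -37.3] base z mm 8.433774981215834 [ 433.4 -310.1   74.5]
```

Request:
arm_command(increments=[{"claw": -1,"delta_pos": [0,0,0.01],"rot": [0,0,0]},{"claw": -1,"delta_pos": [0,0,0.02],"rot": [0,0,0]},{"claw": -1,"delta_pos": [0,0,0.03],"rot": [0,0,0]},{"claw": -1,"delta_pos": [0,0,0.038],"rot": [0,0,0]},{"claw": -1,"delta_pos": [0,0,0.045],"rot": [0,0,0]},{"claw": -1,"delta_pos": [0,0,0.051],"rot": [0,0,0]},{"claw": -1,"delta_pos": [0,0,0.051],"rot": [0,0,0]},{"claw": -1,"delta_pos": [0,0,0.051],"rot": [0,0,0]}])

```text
time: 28.98
tool_pos: [0.4345, -0.3116, -0.013]
tool_rot: [-3.142, -0.0, 2.425]
contact_force: [-0.4, -0.1, -2.5]
width: 0.556
grip_force: 62.7
```

Request:
arm_command(increments=[{"claw": -1,"delta_pos": [0,0,0.004],"rot": [0,0,0]},{"claw": -1,"delta_pos": [0,0,0.006],"rot": [0,0,0]},{"claw": -1,"delta_pos": [0,0,0.006],"rot": [0,0,0]}])

```text
time: 29.23
tool_pos: [0.4346, -0.3116, -0.0132]
tool_rot: [-3.142, 0.0, 2.425]
contact_force: [-1.9, 1.1, 5.7]
width: 0.552
grip_force: 63.6
```

Floor contact. Release, rise, check, then return and turn for the block.

Request:
arm_command(increments=[{"claw": 0.7,"delta_pos": [0,0,0],"rot": [0,0,0]},{"claw": 0.7,"delta_pos": [0,0,0],"rot": [0,0,0]},{"claw": 0.7,"delta_pos": [0,0,0],"rot": [0,0,0]},{"claw": 0.7,"delta_pos": [0,0,0],"rot": [0,0,0]},{"claw": 0.7,"delta_pos": [0,0,0],"rot": [0,0,0]},{"claw": 0.7,"delta_pos": [0,0,-0.15],"rot": [0,0,0]},{"claw": 0.7,"delta_pos": [0,0,-0.35],"rot": [0,0,0]},{"claw": 0.7,"delta_pos": [0,0,-0.65],"rot": [0,0,0]},{"claw": 0.7,"delta_pos": [0,0,-0.98],"rot": [0,0,0]}])

```text
time: 29.98
tool_pos: [0.434, -0.3111, 0.0651]
tool_rot: [3.142, -0.002, 2.424]
contact_force: [0.3, -0.6, 0.2]
width: 0.848
grip_force: 0.0
```

Request:
arm_command(increments=[{"claw": 1,"delta_pos": [0.1,0.12,-0.2],"rot": [0,0,0]},{"claw": 1,"delta_pos": [0.3,0.36,-0.5],"rot": [0,0,0]},{"claw": 1,"delta_pos": [0.55,0.66,-0.5],"rot": [0,0,0]},{"claw": 1,"delta_pos": [0.82,0.98,-0.5],"rot": [0,0,0]},{"claw": 1,"delta_pos": [0.82,0.98,-0.5],"rot": [0,0,0]}])

```text
time: 30.4
tool_pos: [0.4354, -0.2047, 0.1052]
tool_rot: [3.141, -0.002, 2.426]
contact_force: [-0.2, -0.3, -0.2]
width: 1.003
grip_force: 0.0
```

Run:
```python
from h import *
im,d,C=snap('w19'); X=cloud(d,C)
m=layer(X,.019,.029,[.4346,-.311],.04); P=outline(m,.024,C); print('ring',m.sum(),report(P),np.nanmedian(X[m],0),np.nanpercentile(X[m][:,2],[5,95]))
print(nest(C,X,[.4346,-.311]))
print(move_to([.450,.308,.10],2.425),tool()[1])
```

```text
ring 1329 {'cen': array([ 439.3, -303.2]), 'circ': array([ 434.4, -311.2,   51.8]), 'rect': array([ 435.8, -305.8,   40.3,   50.1,   78.1])} [ 0.44160807 -0.30123391  0.02400081] [0.02089709 0.02512836]
(np.int64(1070), {'cen': array([ 433.2, -299.9]), 'circ': array([ 435.1, -310.2,   76.5]), 'rect': array([ 435. , -306.7,   75.1,   68.5,    1.1])})
(array([4.085, 4.976, 0.068]), array([ 0.    , -0.0006,  0.0014])) [ 0.43607667 -0.20683872  0.10512831]
```

The ring lies flat (top at 24 mm) and centred. Back for the block.

Request:
arm_command(increments=[{"claw": 1,"delta_pos": [0.2,0.24,0],"rot": [0,0,0]},{"claw": 1,"delta_pos": [0.41,0.49,0],"rot": [0,0,0]},{"claw": 1,"delta_pos": [0.615,0.735,0],"rot": [0,0,0]},{"claw": 1,"delta_pos": [0.817,0.99,0],"rot": [0,0,0]}])

```text
time: 30.78
tool_pos: [0.4395, -0.1064, 0.1049]
tool_rot: [-3.142, 0.0, 2.424]
contact_force: [1.0, -0.6, -0.2]
width: 1.001
grip_force: 0.0
```

Request:
arm_command(increments=[{"claw": 1,"delta_pos": [0.2,0.24,0],"rot": [0,0,0]},{"claw": 1,"delta_pos": [0.41,0.49,0],"rot": [0,0,0]},{"claw": 1,"delta_pos": [0.615,0.735,0],"rot": [0,0,0]},{"claw": 1,"delta_pos": [0.817,0.99,0],"rot": [0,0,0]}])

```text
time: 31.12
tool_pos: [0.4424, -0.0035, 0.1049]
tool_rot: [3.142, 0.0, 2.424]
contact_force: [0.9, -0.2, -1.2]
width: 0.999
grip_force: 0.0
```

Request:
arm_command(increments=[{"claw": 1,"delta_pos": [0.2,0.24,0],"rot": [0,0,0]},{"claw": 1,"delta_pos": [0.41,0.49,0],"rot": [0,0,0]},{"claw": 1,"delta_pos": [0.615,0.735,0],"rot": [0,0,0]},{"claw": 1,"delta_pos": [0.817,0.99,0],"rot": [0,0,0]}])

```text
time: 31.45
tool_pos: [0.4453, 0.0994, 0.1049]
tool_rot: [3.142, 0.0, 2.424]
contact_force: [0.6, 0.3, -1.4]
width: 1.003
grip_force: 0.0
```

Request:
arm_command(increments=[{"claw": 1,"delta_pos": [0.2,0.24,0],"rot": [0,0,0]},{"claw": 1,"delta_pos": [0.41,0.49,0],"rot": [0,0,0]},{"claw": 1,"delta_pos": [0.615,0.735,0],"rot": [0,0,0]},{"claw": 1,"delta_pos": [0.817,0.99,0],"rot": [0,0,0]}])

```text
time: 31.78
tool_pos: [0.4481, 0.2021, 0.1048]
tool_rot: [-3.142, 0.0, 2.424]
contact_force: [0.4, -0.1, 1.2]
width: 0.999
grip_force: 0.0
```

Request:
arm_command(increments=[{"claw": 1,"delta_pos": [0.2,0.24,0],"rot": [0,0,0.07]},{"claw": 1,"delta_pos": [0.41,0.49,0],"rot": [0,0,0.14]},{"claw": 1,"delta_pos": [0.615,0.735,0],"rot": [0,0,0.21]},{"claw": 1,"delta_pos": [0.817,0.99,0],"rot": [0,0,0.28]},{"claw": 1,"delta_pos": [0.817,0.99,0],"rot": [0,0,0.35]},{"claw": 1,"delta_pos": [0.817,0.99,0],"rot": [0,0,0.42]},{"claw": 1,"delta_pos": [0.817,0.99,0],"rot": [0,0,0.49]},{"claw": 1,"delta_pos": [0.817,0.99,0],"rot": [0,0,0.553]},{"claw": 1,"delta_pos": [0.817,0.99,0],"rot": [0,0,0.553]},{"claw": 1,"delta_pos": [0.817,0.99,0],"rot": [0,0,0.553]},{"claw": 1,"delta_pos": [0.817,0.99,0],"rot": [0,0,0.553]}])

```text
time: 32.7
tool_pos: [0.4509, 0.3036, 0.1049]
tool_rot: [3.142, 0.0, 1.559]
contact_force: [-0.8, 0.6, 0.4]
width: 0.998
grip_force: 0.0
```

Run:
```python
from h import *
im,d,C=snap('w20'); X=cloud(d,C); print(tool()[1],ctrl.get_obs()['tool_rot'])
m=layer(X,.024,.032,[.45,.307],.05); P=outline(m,.028,C); r=report(P); print(m.sum(),r,np.nanmedian(X[m][:,2]))
print(move_to([*r['rect'][:2]/1000,-.010],np.radians(r['rect'][4])))
```

```text
[0.45078987 0.30367168 0.10486057] [-3.14158096e+00  2.92533756e-05  1.55851934e+00]
6037 {'cen': array([450.2, 308.4]), 'circ': array([450.2, 308. ,  82.6]), 'rect': array([450.2, 308.6,  59.6,  59.7,  89.3])} 0.028169673901266623
(array([ 0.062, -0.008,  1.436]), array([-0.,  0., -0.]))
```

Request:
arm_command(increments=[{"claw": 1,"delta_pos": [0.03,-0.004,0],"rot": [0,0,0]},{"claw": 1,"delta_pos": [0.062,-0.008,0.1],"rot": [0,0,0]},{"claw": 1,"delta_pos": [0.062,-0.008,0.35],"rot": [0,0,0]},{"claw": 1,"delta_pos": [0.062,-0.008,0.65],"rot": [0,0,0]},{"claw": 1,"delta_pos": [0.062,-0.008,0.95],"rot": [0,0,0]},{"claw": 1,"delta_pos": [0.062,-0.008,0.95],"rot": [0,0,0]}])

```text
time: 33.25
tool_pos: [0.4478, 0.3079, 0.0251]
tool_rot: [-3.137, 0.003, 1.557]
contact_force: [-1.6, -1.3, -0.2]
width: 1.001
grip_force: 0.0
```

Request:
arm_command(increments=[{"claw": 1,"delta_pos": [0,0,0.1],"rot": [0,0,0]},{"claw": 1,"delta_pos": [0,0,0.2],"rot": [0,0,0]},{"claw": 1,"delta_pos": [0,0,0.3],"rot": [0,0,0]},{"claw": 1,"delta_pos": [0,0,0.4],"rot": [0,0,0]},{"claw": 1,"delta_pos": [0,0,0.5],"rot": [0,0,0]},{"claw": 1,"delta_pos": [0,0,0.5],"rot": [0,0,0]},{"claw": 1,"delta_pos": [0,0,0.5],"rot": [0,0,0]}])

```text
time: 33.83
tool_pos: [0.4498, 0.3087, -0.0114]
tool_rot: [-3.141, 0.0, 1.556]
contact_force: [-0.4, -0.0, -0.2]
width: 1.003
grip_force: 0.0
```

Request:
arm_command(increments=[{"claw": -1,"delta_pos": [0,0,0],"rot": [0,0,0]},{"claw": -1,"delta_pos": [0,0,0],"rot": [0,0,0]},{"claw": -1,"delta_pos": [0,0,0],"rot": [0,0,0]},{"claw": -1,"delta_pos": [0,0,0],"rot": [0,0,0]},{"claw": -1,"delta_pos": [0,0,0],"rot": [0,0,0]},{"claw": -1,"delta_pos": [0,0,0],"rot": [0,0,0]},{"claw": -1,"delta_pos": [0,0,0],"rot": [0,0,0]},{"claw": -1,"delta_pos": [0,0,0],"rot": [0,0,0]},{"claw": -1,"delta_pos": [0,0,0],"rot": [0,0,0]}], force=60)

```text
time: 34.58
tool_pos: [0.4502, 0.309, -0.0103]
tool_rot: [3.141, -0.0, 1.556]
contact_force: [-1.2, -0.1, 8.3]
width: 0.679
grip_force: 63.4
```

Request:
arm_command(increments=[{"claw": -1,"delta_pos": [0,0,-0.05],"rot": [0,0,0]},{"claw": -1,"delta_pos": [0,0,-0.15],"rot": [0,0,0]},{"claw": -1,"delta_pos": [0,0,-0.3],"rot": [0,0,0]},{"claw": -1,"delta_pos": [0,0,-0.5],"rot": [0,0,0]},{"claw": -1,"delta_pos": [0,0,-0.7],"rot": [0,0,0]},{"claw": -1,"delta_pos": [0,0,-0.9],"rot": [0,0,0]},{"claw": -1,"delta_pos": [0,0,-0.9],"rot": [0,0,0]},{"claw": -1,"delta_pos": [0,0,-0.9],"rot": [0,0,0]}])

```text
time: 35.25
tool_pos: [0.4505, 0.3091, 0.0619]
tool_rot: [3.14, -0.001, 1.556]
contact_force: [-0.4, 0.5, -2.6]
width: 0.684
grip_force: 65.6
```

Run:
```python
from h import *
R,p=tool();o=ctrl.get_obs();print(p,o['width']*85,o['grip_force'],o['tool_rot'])
im,d,C=snap('w21'); X=cloud(d,C); cv2.imwrite('pics/w21.png',im[:,:,::-1])
h=held(d,.028,.025); print('held',h)
m=layer(X,p[2]-h[0][2]/1000-.004,p[2]-h[0][2]/1000+.004,p[:2],.05); print(report(outline(m,p[2]-h[0][2]/1000,C)))
print(move_to([.4553,.010,p[2]],np.radians(96.8)))
```

```text
[0.45047277 0.30912999 0.06188816] 58.16441765393442 65.62803983688354 [ 3.13980412e+00 -1.00949072e-03  1.55587742e+00]
held (array([  2.4,  -0. , -38.4]), np.int64(8558), np.int64(13447))
{'cen': array([449.7, 309.3]), 'circ': array([449.8, 309. ,  83.1]), 'rect': array([449.7, 309.4,  60.6,  72.8,  89. ])}
(array([-3.734,  0.122, -0.011]), array([ 0.0003, -0.0001, -0.0851]))
```

View pics/w21.png

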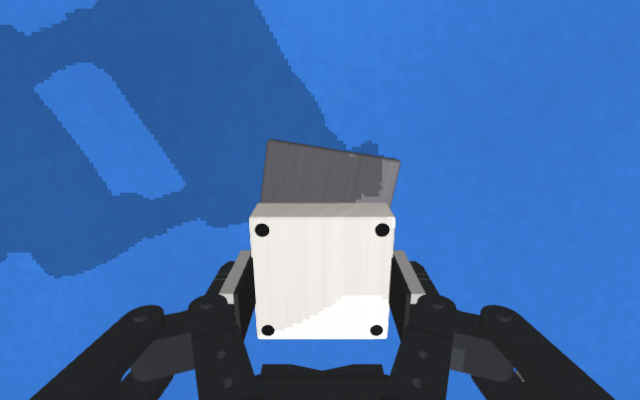

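The block is held square (centre 322,278). Carry it toward the square nest and look.

Request:
arm_command(increments=[{"claw": -1,"delta_pos": [-0.12,0,0],"rot": [0,0,0]},{"claw": -1,"delta_pos": [-0.36,0.01,0],"rot": [0,0,0]},{"claw": -1,"delta_pos": [-0.66,0.02,0],"rot": [0,0,0]},{"claw": -1,"delta_pos": [-0.98,0.032,0],"rot": [0,0,0]}])

```text
time: 35.63
tool_pos: [0.4506, 0.2292, 0.0601]
tool_rot: [-3.14, 0.001, 1.557]
contact_force: [0.4, -0.2, -1.7]
width: 0.685
grip_force: 65.6
```

Request:
arm_command(increments=[{"claw": -1,"delta_pos": [-0.33,0.01,0],"rot": [0,0,0]},{"claw": -1,"delta_pos": [-0.66,0.02,0],"rot": [0,0,0]},{"claw": -1,"delta_pos": [-0.98,0.032,0],"rot": [0,0,0]}])

```text
time: 35.88
tool_pos: [0.4517, 0.1501, 0.0602]
tool_rot: [-3.14, 0.0, 1.556]
contact_force: [-0.2, -0.1, -2.3]
width: 0.681
grip_force: 65.6
```

Request:
arm_command(increments=[{"claw": -1,"delta_pos": [-0.3,0.01,0],"rot": [0,0,0]},{"claw": -1,"delta_pos": [-0.5,0.02,0],"rot": [0,0,0]},{"claw": -1,"delta_pos": [-0.7,0.032,0],"rot": [0,0,0]},{"claw": -1,"delta_pos": [-0.8,0.032,0],"rot": [0,0,0]},{"claw": -1,"delta_pos": [-0.8,0.032,0],"rot": [0,0,0]},{"claw": -1,"delta_pos": [-0.8,0.032,0],"rot": [0,0,0]}])

```text
time: 36.38
tool_pos: [0.454, 0.0878, 0.0606]
tool_rot: [-3.141, -0.0, 1.555]
contact_force: [0.3, 0.2, -1.4]
width: 0.683
grip_force: 65.6
```

Run:
```python
from h import *
R,p=tool();o=ctrl.get_obs();print(p,o['grip_force'],o['tool_rot'])
im,d,C=snap('w22'); X=cloud(d,C); print(held(d,.028,.025)[0])
m=layer(X,.0065,.0115,[.4553,.010],.07); P=outline(m,.009,C); print(m.sum(),report(P)); print(cv2.approxPolyDP(cv2.convexHull(P),3,True)[:,0].round(1).tolist())
```

```text
[0.45397267 0.08779885 0.0605802 ] 65.6021797657013 [-3.14073968e+00 -2.27182242e-05  1.55480453e+00]
[  2.5  -0.1 -38.4]
895 {'cen': array([455.9, -27.7]), 'circ': array([458.6, -22.6,  87.3]), 'rect': array([458.5, -27.9,  17.3,  87.1,  89.1])}
[[415.1000061035156, -18.600000381469727], [417.29998779296875, -35.900001525878906], [502.1000061035156, -26.600000381469727], [501.0, -19.899999618530273]]
```

The far rim corners give the square nest's centre as (455.1, 11) mm and its yaw as about 6.5°. Move over it, turn, and lower.

Request:
arm_command(increments=[{"claw": -1,"delta_pos": [-0.2,0.007,0],"rot": [0,0,-0.02]},{"claw": -1,"delta_pos": [-0.45,0.014,0],"rot": [0,0,-0.04]},{"claw": -1,"delta_pos": [-0.7,0.021,0],"rot": [0,0,-0.06]},{"claw": -1,"delta_pos": [-0.87,0.029,0],"rot": [0,0,-0.083]},{"claw": -1,"delta_pos": [-0.96,0.029,0],"rot": [0,0,-0.083]},{"claw": -1,"delta_pos": [-0.96,0.029,0],"rot": [0,0,-0.083]},{"claw": -1,"delta_pos": [-0.96,0.029,0],"rot": [0,0,-0.083]}])

```text
time: 37.02
tool_pos: [0.4555, 0.0117, 0.0608]
tool_rot: [-3.141, -0.0, 1.685]
contact_force: [0.9, 0.6, -2.5]
width: 0.684
grip_force: 65.6
```

Request:
arm_command(increments=[{"claw": -1,"delta_pos": [0,0,0.08],"rot": [0,0,0]},{"claw": -1,"delta_pos": [0,0,0.2],"rot": [0,0,0]},{"claw": -1,"delta_pos": [0,0,0.35],"rot": [0,0,0]},{"claw": -1,"delta_pos": [0,0,0.5],"rot": [0,0,0]},{"claw": -1,"delta_pos": [0,0,0.6],"rot": [0,0,0]},{"claw": -1,"delta_pos": [0,0,0.68],"rot": [0,0,0]},{"claw": -1,"delta_pos": [0,0,0.75],"rot": [0,0,0]},{"claw": -1,"delta_pos": [0,0,0.8],"rot": [0,0,0]},{"claw": -1,"delta_pos": [0,0,0.8],"rot": [0,0,0]},{"claw": -1,"delta_pos": [0,0,0.8],"rot": [0,0,0]}])

```text
time: 37.85
tool_pos: [0.4556, 0.0112, -0.003]
tool_rot: [-3.142, -0.0, 1.686]
contact_force: [0.4, -0.3, -2.7]
width: 0.683
grip_force: 65.5
```

Run:
```python
from h import *
R,p=tool();im,d,C=snap('w23'); X=cloud(d,C); h=held(d,.028,.025)[0]; b=(R@h+p*1000)[2]-20; print(p,ctrl.get_obs()['tool_rot'],h,'base z mm',b)
m=layer(X,(b+18)/1000,(b+22)/1000,p[:2],.06); print(report(outline(m,(b+20)/1000,C)))
m=layer(X,.0065,.0115,[.455,.01],.075); P=outline(m,.009,C); print(m.sum(),report(P)); print(cv2.approxPolyDP(cv2.convexHull(P),3,True)[:,0].round(1).tolist())
cv2.imwrite('pics/w23.png',im[:,:,::-1])
```

```text
[ 0.4555624   0.01117644 -0.00304636] [3.14126584e+00 7.54303376e-05 1.68618336e+00] [  2.4  -0.1 -38.4] base z mm 15.35367446710032
{'cen': array([454.8,  10.9]), 'circ': array([454.9,  10.8,  82.8]), 'rect': array([454.6,  11. ,  71.4,  59.8,   6.6])}
3818 {'cen': array([452.2,  42. ]), 'circ': array([453.2,  31.1,  97.3]), 'rect': array([453. ,  31.9,  86.5,  46.5,   5.5])}
[[408.1000061035156, 49.29999923706055], [412.6000061035156, 5.300000190734863], [498.29998779296875, 12.899999618530273], [492.6000061035156, 59.099998474121094]]
```

View pics/w23.png

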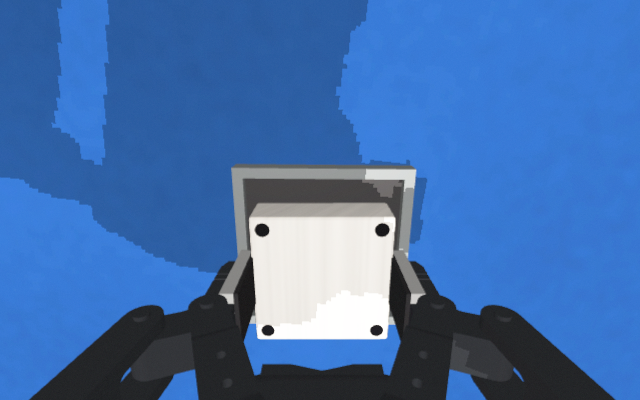

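The block sits centred over the nest and parallel to its rim (corners at 240,170 and 412,170). Final lowering.

Request:
arm_command(increments=[{"claw": -1,"delta_pos": [0,0,0.03],"rot": [0,0,0]},{"claw": -1,"delta_pos": [0,0,0.055],"rot": [0,0,0]},{"claw": -1,"delta_pos": [0,0,0.08],"rot": [0,0,0]},{"claw": -1,"delta_pos": [0,0,0.1],"rot": [0,0,0]},{"claw": -1,"delta_pos": [0,0,0.115],"rot": [0,0,0]},{"claw": -1,"delta_pos": [0,0,0.127],"rot": [0,0,0]},{"claw": -1,"delta_pos": [0,0,0.135],"rot": [0,0,0]},{"claw": -1,"delta_pos": [0,0,0.138],"rot": [0,0,0]},{"claw": -1,"delta_pos": [0,0,0.138],"rot": [0,0,0]}])

```text
time: 38.65
tool_pos: [0.4555, 0.0111, -0.0142]
tool_rot: [-3.142, 0.0, 1.686]
contact_force: [-1.0, 0.1, -2.6]
width: 0.685
grip_force: 65.5
```

Request:
arm_command(increments=[{"claw": -1,"delta_pos": [0,0,0.003],"rot": [0,0,0]},{"claw": -1,"delta_pos": [0,0,0.006],"rot": [0,0,0]},{"claw": -1,"delta_pos": [0,0,0.006],"rot": [0,0,0]}])

```text
time: 38.9
tool_pos: [0.4556, 0.0111, -0.0143]
tool_rot: [3.141, 0.0, 1.686]
contact_force: [-1.9, -0.8, 6.0]
width: 0.682
grip_force: 66.5
```

Floor contact. Release, rise and inspect everything.

Request:
arm_command(increments=[{"claw": 1,"delta_pos": [0,0,0],"rot": [0,0,0]},{"claw": 1,"delta_pos": [0,0,0],"rot": [0,0,0]},{"claw": 1,"delta_pos": [0,0,0],"rot": [0,0,0]},{"claw": 1,"delta_pos": [0,0,0],"rot": [0,0,0]},{"claw": 1,"delta_pos": [0,0,0],"rot": [0,0,0]},{"claw": 1,"delta_pos": [0,0,-0.15],"rot": [0,0,0]},{"claw": 1,"delta_pos": [0,0,-0.35],"rot": [0,0,0]},{"claw": 1,"delta_pos": [0,0,-0.65],"rot": [0,0,0]},{"claw": 1,"delta_pos": [0,0,-0.98],"rot": [0,0,0]}])

```text
time: 39.65
tool_pos: [0.4548, 0.0112, 0.0641]
tool_rot: [-3.14, -0.0, 1.686]
contact_force: [0.2, -0.5, 0.1]
width: 0.999
grip_force: 0.0
```

Request:
arm_command(increments=[{"claw": 1,"delta_pos": [0,0,-0.3],"rot": [0,0,0]},{"claw": 1,"delta_pos": [0,0,-0.6],"rot": [0,0,0]},{"claw": 1,"delta_pos": [0,0,-0.98],"rot": [0,0,0]},{"claw": 1,"delta_pos": [0,0,-0.98],"rot": [0,0,0]},{"claw": 1,"delta_pos": [0,0,-0.98],"rot": [0,0,0]}])

```text
time: 40.07
tool_pos: [0.4564, 0.0111, 0.1435]
tool_rot: [3.138, 0.001, 1.686]
contact_force: [-0.9, -0.3, -0.7]
width: 0.999
grip_force: 0.0
```

Run:
```python
from h import *
im,d,C=snap('w24'); X=cloud(d,C)
m=layer(X,.018,.030,[.455,.011],.06); print('block',m.sum(),report(outline(m,.024,C)),np.nanpercentile(X[m][:,2],[3,50,97]))
im,d=ctrl.grab_frame('side'); cv2.imwrite('pics/side9.png',im[:,:,::-1])
im0=np.load('side0.npz')['im']; C=cam('side')
for n,I in(('before',im0),('after',im)):
    for c in blobs(I):
        u=c.mean(0)
        if abs(u-[312,283]).max()<25 or abs(u-[363,209]).max()<12: print(n,u.round(2),cv2.contourArea(c))
```

```text
block 4512 {'cen': array([454.9,  10.6]), 'circ': array([454.8,  10.4,  82.8]), 'rect': array([454.9,  10.8,  59.7,  60. ,   6.6])} [0.02270185 0.02417551 0.02546535]
before [311.85 283.18] 1251.0
before [363.02 208.96] 183.0
after [312.08 283.17] 1249.5
after [363.   208.92] 182.0
```

View pics/side9.png

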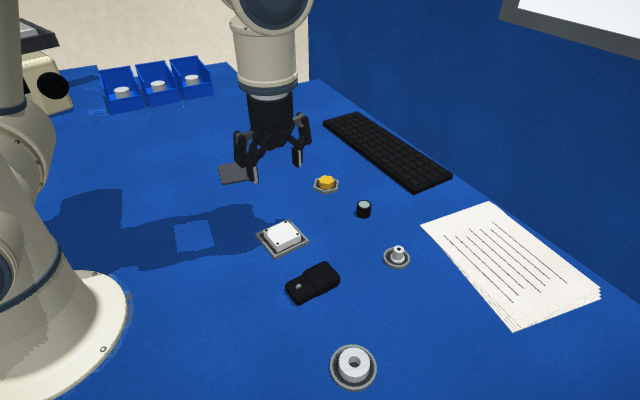

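The side view shows every part upright in its own nest: block (283,236), hexagon (326,183), plug (397,256), ring (353,364). The mouse and loupe have not moved, and the gripper is clear. Handing in.

```bash
python3 -c "
from rig import ctrl
print(ctrl.close_job())"
```

```text
the job is handed in; nothing more can be done
None
```

All four parts are upright and flat in their own nests, taken off top-down; the plug's first grasp closed above it without disturbing it, the mouse and loupe did not move, and the job was handed in at about 40 s.

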